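Set up the checking fixture on the first pump head

TASK

Build up the dosing-pump head in the pin nest of the checking fixture: the square body first, the thin square spacer plate squarely on it, then the round end cover on top with its hub up, each part lowered gently between the pins until it lies flat and let go before you take the next. The cover pushes in the plunger of the dial gauge; when all three are in, turn the gauge's bezel until its bold zero mark stands at the pointer. Leave the other things on the bench where they are.

Things in the scene. Friction and masses are not known exactly. Their poses are not given: they have to be found in the camera images.
- fixture: fixed checking fixture: steel plate 100 mm (x) by 195 mm (y, from -50 to +145 mm), 12 mm thick, with a nest of eight upright dowel pins and, on its +y side, a dial gauge lying face up, its plunger pointing to the nest. Origin: on the bench, under the centre of the nest; z up
- nest (a point): centre of the nest, on the plate's top; axes as the fixture. Pins, 8 mm diameter, round noses up to 46 mm above this point, at (x, y) = (+-33, +-18.6) and (+-18.6, +-33) mm hold the square parts (sides along x and y, any quarter turn) and the cover with 1 mm play per side. Mid-side gaps 29 mm wide, clear down to the plate, take a finger on -x and +x; the plunger fills the +y gap
- pump_body: pump body, a plain aluminium block 56 x 56 x 30 mm high, sides along its x and y, lower edges bevelled 1.5 mm, a dark round bore in its top and brass port faces flush in two sides; about 0.22 kg. Origin: centre of its underside, z up. Seated, its origin is at point nest
- spacer: spacer plate: grey plastic square 56 x 56 x 8 mm lying flat, sides along its x and y, lower edges bevelled 1.5 mm, dark bore and screw holes marked on top; about 0.05 kg. Origin: centre of its underside, z up. Seated, its origin is 30 mm above point nest
- cover: end cover: round steel disc 66 mm diameter, 8 mm thick, bevelled lower rim, with a round hub on top, 28 mm diameter, from 8 to 24 mm high, to hold it by; about 0.24 kg. Origin: centre of its underside, z up. Seated, its origin is 38 mm above point nest. On its way down its rim pushes the gauge's plunger back about 3 mm, against a light spring (1 N)
- dial_axis (a point): on the gauge's vertical axis, level with the bezel's top: 105 mm to +y of the nest, 70 mm above the bench. The bezel is a knurled steel ring 58 mm in diameter, 58 to 70 mm above the bench, gripped across its diameter; it stays where it is left (drag 0.03 N m). Case below it 54 mm diameter; the 8 mm stem leaves it towards the nest, top 59 mm above the bench: keep fingertips above that
- bezel (a joint): angle of the bezel, rad, counter-clockwise from above positive, range -3.1 to 3.1; at 0 its zero mark points to the fixture's +y (away from the nest). The white dial face with its 50 divisions and zero mark turns with it
- pointer (a joint): angle of the gauge's pointer, rad, same sense and zero as joint bezel: 0 with the plunger free, clockwise (negative) 0.5 rad per mm pushed in, about -1.6 (+-0.5 by the cover's play) with the cover seated. It cannot be turned by hand. The gauge reads zero when joint bezel equals joint pointer; once the cover is in, that takes some 0.3 to 1.8 rad clockwise
- zero_mark (a point): the zero mark: a bold black arrowhead on the white dial face, wider than any division line, pointing to the dial's centre; this point lies on its line, 19 mm from the dial's axis
- pointer_tip (a point): the tip of the black pointer, 19 mm from the dial's axis (the long end; a 5 mm tail sticks out behind the axis)
- jar: bystander: closed glass jar, 72 mm diameter, about 100 mm high. Origin: centre of its underside
- capacitor: bystander: standing black electrolytic capacitor with a blue band, 35 mm diameter, 45 mm high. Origin: centre of its underside
- tin: bystander: closed yellow tin, 80 mm diameter, 85 mm high. Origin: centre of its underside
- screwdriver: bystander: screwdriver lying on the bench. Origin: under its middle
There are look-alikes about, which are no part of the job. Several things have the shape of the spacer; the one meant has the colours described above. Leave any red look-alike of the cover alone.

How it is judged (in metres and radians):
On the way, in this order (a step that is already met when the one before it is completed fails the run):
1. the pump body sits flat and square between the pins, let go (z of pump_body in the frame of fixture between 0.01 and 0.014 m and horizontal distance between pump_body and nest below 0.003 m and angle between pump_body's own z axis and vertical below 0.05 rad and (angle between the x axis of pump_body and the x axis of fixture, either way round below 0.08 rad or angle between the x axis of pump_body and the y axis of fixture, either way round below 0.08 rad) and contact force between pump_body and the fingers below 0.05 N), for 0.2 s.
2. the spacer plate lies flat and square on the body between the pins, let go (z of pump_body in the frame of fixture between 0.01 and 0.014 m and horizontal distance between each of pump_body, spacer and nest below 0.003 m and angle between each of pump_body, spacer's own z axis and vertical below 0.05 rad and (angle between the x axis of pump_body and the x axis of fixture, either way round below 0.08 rad or angle between the x axis of pump_body and the y axis of fixture, either way round below 0.08 rad) and z of spacer in the frame of fixture between 0.04 and 0.044 m and (angle between the x axis of spacer and the x axis of fixture, either way round below 0.08 rad or angle between the x axis of spacer and the y axis of fixture, either way round below 0.08 rad) and contact force between spacer and the fingers below 0.05 N), for 0.2 s.
3. the end cover lies flat on the spacer between the pins, hub up, let go (z of pump_body in the frame of fixture between 0.01 and 0.014 m and horizontal distance between each of pump_body, spacer, cover and nest below 0.003 m and angle between each of pump_body, spacer, cover's own z axis and vertical below 0.05 rad and (angle between the x axis of pump_body and the x axis of fixture, either way round below 0.08 rad or angle between the x axis of pump_body and the y axis of fixture, either way round below 0.08 rad) and z of spacer in the frame of fixture between 0.04 and 0.044 m and (angle between the x axis of spacer and the x axis of fixture, either way round below 0.08 rad or angle between the x axis of spacer and the y axis of fixture, either way round below 0.08 rad) and z of cover in the frame of fixture between 0.048 and 0.052 m and contact force between cover and the fingers below 0.05 N), for 0.2 s.
4. the bezel is turned until its zero mark stands at the pointer (z of pump_body in the frame of fixture between 0.01 and 0.014 m and horizontal distance between each of pump_body, spacer, cover and nest below 0.003 m and angle between each of pump_body, spacer, cover's own z axis and vertical below 0.05 rad and (angle between the x axis of pump_body and the x axis of fixture, either way round below 0.08 rad or angle between the x axis of pump_body and the y axis of fixture, either way round below 0.08 rad) and z of spacer in the frame of fixture between 0.04 and 0.044 m and (angle between the x axis of spacer and the x axis of fixture, either way round below 0.08 rad or angle between the x axis of spacer and the y axis of fixture, either way round below 0.08 rad) and z of cover in the frame of fixture between 0.048 and 0.052 m and horizontal distance between zero_mark and pointer_tip below 0.0025 m), for 0.2 s.
At the end, for the whole second after the job is handed in: Body, spacer, cover stacked in the nest, each within 3 mm of its centre line, within 2 mm of seated height, level to 0.05 rad, square parts within 0.08 rad of square (any quarter turn); zero mark within 2.5 mm of the pointer tip (about 7 degrees, one division); all at rest (all of step 4 and linear speed of each of pump_body, spacer, cover below 0.01 m/s and velocity of joint bezel between -0.05 and 0.05 rad/s); the robot touches nothing.
It fails at once if a part is dropped into the nest instead of lowered (faster than 0.35 m/s between the pins, a free fall of 6 mm) ((horizontal distance between pump_body and nest below 0.012 m and z of pump_body in the frame of fixture below 0.062 m and linear speed of pump_body above 0.35 m/s) or (horizontal distance between spacer and nest below 0.012 m and z of spacer in the frame of fixture below 0.062 m and linear speed of spacer above 0.35 m/s) or (horizontal distance between cover and nest below 0.012 m and z of cover in the frame of fixture below 0.062 m and linear speed of cover above 0.35 m/s)).
It fails at once if the glass jar is pushed more than 30 mm from its place (distance of jar from where it was at the start of the episode above 0.03 m).
It fails at once if the capacitor is pushed more than 30 mm from its place (distance of capacitor from where it was at the start of the episode above 0.03 m).
It fails at once if the yellow tin is pushed more than 30 mm from its place (distance of tin from where it was at the start of the episode above 0.03 m).
It fails at once if the screwdriver is pushed more than 30 mm from its place (distance of screwdriver from where it was at the start of the episode above 0.03 m).
It also fails if it takes over 72 s, if anything falls off the work surface, if the arm or the gripper's body presses on something with over 40 N, if the wrist force passes 120 N, or if a joint passes its speed limit or range.

ROBOT

A 6-joint arm with a two-finger parallel gripper is mounted at the origin on the work surface. World frame = base frame: x ahead of the robot, y to its left, z up, the work surface at z = 0. Lengths are in mm, angles in degrees, forces in N, time in s.
With the tool pointing down it reaches from about 350 to 850 mm from the base axis. Payload 8.1 kg.
Tool frame: the origin (TCP) lies at the very end of the fingers, on their centre line; the grasp point (between the pads) lies 19 mm behind it (tcp_to_grasp is the distance from the TCP to the grasp point, in mm); z points along the fingers, x is the direction in which the jaws open and shut, and the axes are right-handed (so a half turn about z gives the same grasp; the last joint's range is limited). The gripper opens to 85 mm and grips with 20 to 120 N. Pads are 22 mm wide; open, the fingers measure 114 mm over their backs; the gripper's body (76 mm by 85 mm) begins 54 mm behind the grasp point. The pads swing forward as they close: fully open they stand 13 mm farther back than shut.
Start: joints at [-75.539, 7.471, 85.268, -0, 87.261, -4.893], TCP at [198.867, -566.089, 231.292] pointing down, gripper open.
Joint ranges: [-169.43, 169.43], [-51.17, 129.36], [1.28, 143.12], [-76.62, 256.62], [0, 156.53], [-152.29, 152.29]. Speed limits (degrees/s): [136.94, 136.94, 159.86, 180, 180, 180].

INTERFACE

Orientations are given as [roll, pitch, yaw] about the fixed x, y, z axes, in that order (R = Rz(yaw) Ry(pitch) Rx(roll)).
In Python, from bench import * gives the robot as it stands. The module is installed in compiled form; this text tells all that it offers.
- The arm moves only by the tool apply_moves, never from a script. Its argument "targets" is text: rows parted by semicolons, each of 7 numbers parted by spaces: the turn, a rotation vector about the tool's x, y, z in rad, then the shift along the tool's x, y, z in cm, then the finger opening in cm, from 0 to 8.54. A call has exactly 5 rows; each row is the pose to reach, as a shift and turn from the pose commanded when the call began, along the tool's axes at that moment; what a row does not reach only later rows make up. A row lasts 1/10 s, in which the tool goes at most 50 mm and 8.59 degrees, less where a joint would pass 70% of its speed; a pose out of reach is approached as far as the arm can. A call with a gripper value outside its range is refused whole. The fingers move at their own pace and stop on an object; "force" is the grip in N (left out, the last holds). Time passes only in rows, so rows that repeat a pose let the fingers close, or fill a call up. It gives the time, the measured TCP pose, the force and the opening at its end, in the units of the state.
- sense(): the state, without advancing time (a new reading comes with each control period).
- snapshot(name): name is "side" or "top" or "wrist"; returns the picture (384x512x3 uint8, red, green, blue); there is no depth.
- camera_model(name): a dict with "fx", "fy", "cx", "cy" (pixels), "position" and "attitude" of the camera in the world; the wrist camera has in their place "T_tool_cam" (4x4, takes a point from camera to tool coordinates, whose origin is the TCP and whose axes are the tool frame's). Camera axes: x right, y up, looking along -z (the intrinsics and any distortion apply to the point x, -y, -z); pixel columns grow to the right and rows downward; lengths in mm; the calibration is good to about 2 mm. A picture is of the moment at which its call begins: read the wrist's pose just before it. camera_model takes no time and is no camera call.
- hand_in(): hands the job in, once; it reports no verdict.
Trained networks look in the newest picture that a camera, given by its name, has taken for a name from the list of things; names that differ only in an ending like _2 or _b are one class to them, and where a whole thing is asked for, a point or a joint stands for the part that bears it (a point fixed in the world has none). Each returns a list of dicts, best first, with "confidence" (0 to 1); they miss things now and then, are a little off and sometimes report something else, mostly with a low value. They report only what shows in the picture. A call takes as long as a camera call. They do not tell look-alikes from the thing itself.
- recognise(camera, query): "at" ([row, column] in pixels, amid what is visible of it).
- place_of(camera, query): "at" ([row, column] in pixels: a listed point, or the origin of a listed thing).
The state is a dict: "time": time; "joint_pos": joint angles; "qd": joint speeds; "joint_efforts": joint torques, N m; "tool_pos": TCP position; "tcp_rot": TCP orientation; "ft_force": force on the tool from outside, world axes, zero at the start; "wrist_torque": the same for the moment, N m; "finger_gap": finger opening in mm.
Only numpy, scipy, OpenCV 4.12 (cv2) and the standard library are available. Lean on these libraries where they do the work, as an engineer would, in place of code of your own. Each camera call takes 0.05 s, during which the arm holds its last target. There are 200 camera calls.

## Working session

There is one attempt and no reset: what is moved stays moved. The work goes in short steps, Python scripts to look and compute and a tool call to move; the robot and the scene stay as the last step left them, time stands still between calls to the robot, and variables do not carry over. Pictures are saved under pics/ and viewed, about 8 in all and at most 12, crops included, and the job is handed in when it is done.

Besides the shell and the picture viewer there is one more tool, called after "Request:" by a JSON object that holds its "method" and its "body". apply_moves: Moves the arm, as the interface text tells. Its arguments: {"type":"object","properties":{"targets":{"type":"string"},"force":{"type":"number"}},"required":["targets"]}

```bash
mkdir -p pics; cat > h.py <<'E'
from bench import *
import numpy as np, cv2
from scipy.spatial.transform import Rotation as R
def cam(name):
    m=camera_model(name)
    return m
E
python3 - <<'E'
from h import *
s=sense(); print(s)
for n in("side","top","wrist"):
    print(n,camera_model(n))
im={n:snapshot(n) for n in("side","top")}
for n in im: cv2.imwrite(f"pics/{n}0.png",im[n][:,:,::-1])
a=cv2.resize(im["top"],(800,600),interpolation=cv2.INTER_CUBIC); cv2.imwrite("pics/top0big.png",a[:,:,::-1])
for q in("fixture","nest","pump_body","spacer","cover","jar","capacitor","tin","screwdriver","dial_axis","zero_mark","pointer_tip"):
    print(q,[(np.round(d["at"]),round(d["confidence"],2)) for d in place_of("top",q)][:7])
E
```

```text
{'time': 0.0, 'joint_pos': array([-7.55388259e+01,  7.51658392e+00,  8.53315471e+01,  1.94459779e-04,
        8.72594165e+01, -4.89267521e+00]), 'qd': array([ 0.06036931, -0.00056532, -0.02064666, -0.06776841,  0.01704371,
       -0.00026501]), 'joint_efforts': array([-4.68493708e-04, -5.69383979e+01, -5.00555992e+01, -1.67767994e-04,
        1.45286802e-02, -3.36060992e-06]), 'tool_pos': array([ 198.72761682, -565.54504929,  230.20729398]), 'tcp_rot': array([-1.79990634e+02,  1.07139014e-01, -7.06461515e+01]), 'ft_force': array([-0.17595495, -0.74399787,  0.1373887 ]), 'wrist_torque': array([0.0047958 , 0.04866329, 0.01663524]), 'finger_gap': 85.63031115273645}
side {'fx': 351.7318249676157, 'fy': 351.7318249676157, 'cx': 254.29406461169847, 'cy': 194.27575417724833, 'position': array([161.49712674, 570.32438878, 846.37912929]), 'attitude': array([  42.02422923,    1.07115215, -143.23375906])}
top {'fx': 416.98770725258424, 'fy': 416.98770725258424, 'cx': 254.76258881607896, 'cy': 188.74676476161923, 'position': array([ 373.1907108 ,   20.82355644, 1271.87150121]), 'attitude': array
[... 329 characters left out ...]
4777e+01],
       [ 2.91554708e-04,  3.24130099e-01, -9.46012470e-01,
        -1.42767624e+02],
       [ 0.00000000e+00,  0.00000000e+00,  0.00000000e+00,
         1.00000000e+00]])}
fixture [(array([205., 225.]), 0.69)]
nest []
pump_body [(array([241., 292.]), 0.82)]
spacer [(array([193., 372.]), 0.91), (array([222., 353.]), 0.74)]
cover [(array([201., 272.]), 0.94), (array([199., 303.]), 0.8)]
jar [(array([246., 122.]), 0.61), (array([205., 224.]), 0.28)]
capacitor [(array([144., 248.]), 0.49)]
tin [(array([176., 143.]), 0.84)]
screwdriver [(array([141., 318.]), 0.8)]
dial_axis [(array([206., 186.]), 0.87), (array([176., 145.]), 0.38)]
zero_mark [(array([202., 178.]), 0.67)]
pointer_tip []
```

```bash
python3 - <<'E'
import cv2
a=cv2.imread("pics/top0.png")[110:290,90:400]
cv2.imwrite("pics/top0c.png",cv2.resize(a,(800,464),interpolation=cv2.INTER_CUBIC))
E
```

```text
(no output)
```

View pics/top0c.png

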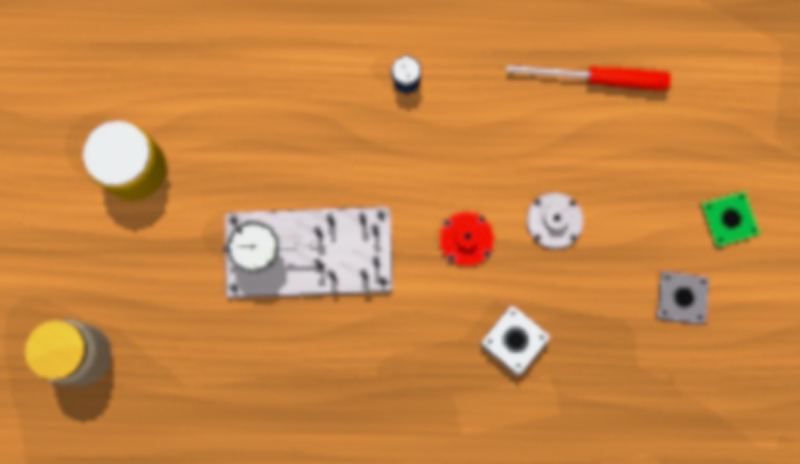

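View pics/side0.png

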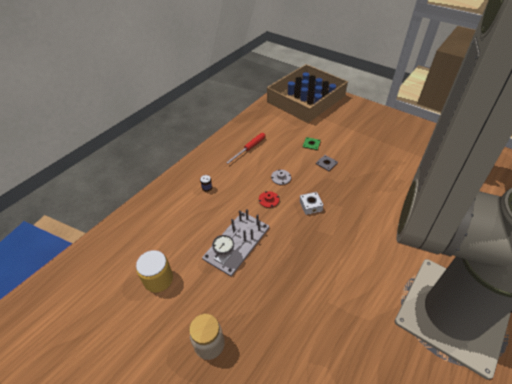

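```bash
cat >> h.py <<'E'
def campose(name,s=None):
    m=camera_model(name)
    K=np.array([[m["fx"],0,m["cx"]],[0,m["fy"],m["cy"]],[0,0,1]])
    if name=="wrist":
        s=s or sense(); T=np.eye(4); T[:3,:3]=R.from_euler("xyz",s["tcp_rot"],degrees=True).as_matrix(); T[:3,3]=s["tool_pos"]
        T=T@m["T_tool_cam"]; return K,T[:3,:3],T[:3,3]
    return K,R.from_euler("xyz",m["attitude"],degrees=True).as_matrix(),np.array(m["position"])
def bp(P,rc,z):
    "pixel (row,col) -> world point on plane z"
    K,Rc,p=P; d=np.linalg.inv(K)@[rc[1],rc[0],1]; d=Rc@(d*[1,-1,-1]); return p+d*(z-p[2])/d[2]
def pj(P,X):
    K,Rc,p=P; c=(np.asarray(X)-p)@Rc; u=(c*[1,-1,-1])@K.T; return (u[:,:2]/u[:,2:])[:,::-1]
def go(xyz,yaw,s=None,cmd=None):
    "tool shift (cm) and turn about tool z (rad) to the vertical pose xyz, yaw deg"
    s=s or sense(); p=s["tool_pos"] if cmd is None else np.array(cmd[:3])
    r=R.from_euler("xyz",s["tcp_rot"] if cmd is None else cmd[3:],degrees=True)
    t=r.inv()*R.from_euler("xyz",[180,0,yaw],degrees=True)
    return np.round(t.as_rotvec(),3),np.round(r.inv().apply(np.array(xyz)-p)/10,2)
E
python3 - <<'E'
from h import *
P=campose("top")
for n,rc,z in [("body",(241,292),0),("bodytop",(110+340/2.58,90+515/2.58),30),("spacer",(222,353),0),("cover",(199,303),0),("red",(201,272),0),("fix",(205,225),0),("dial",(206,186),70),("jar",(246,122),0),("cap",(144,248),0),("tin",(176,143),0),("scr",(141,318),0)]:
    print(n,np.round(bp(P,rc,z),1))
E
```

```text
body [ 461.  -106.5    0. ]
bodytop [456.5 -96.4  30. ]
spacer [ 522.3 -293.9    0. ]
cover [ 591.  -140.6    0. ]
red [582.9 -44.6   0. ]
fix [567.6 100.2   0. ]
dial [551.8 209.   70. ]
jar [436.8 406.6   0. ]
cap [764.6  33.3   0. ]
tin [654.1 358.2   0. ]
scr [ 779.2 -189.4    0. ]
```

```bash
cat >> h.py <<'E'
def plan(*wps,s=None):
    "print, per call, the turn about tool z (rad) and shift (cm) through vertical poses (x,y,z,yaw)"
    s=s or sense(); p=np.array(s["tool_pos"]); yaw=s["tcp_rot"][2]
    r=R.from_euler("xyz",s["tcp_rot"],degrees=True)
    for w in wps:
        w=np.array(w,float); n=max(1,int(np.ceil(max(np.linalg.norm(w[:3]-p)/235,abs(w[3]-yaw)/41))))
        p0,y0=p.copy(),yaw
        for i in range(1,n+1):
            q=p0+(w[:3]-p0)*i/n; y=y0+(w[3]-y0)*i/n; r2=R.from_euler("xyz",[180,0,y],degrees=True)
            print(np.round((r.inv()*r2).as_rotvec(),3),np.round(r.inv().apply(q-p)/10,2),"->",np.round(q,1),round(y,1)); p,yaw,r=q,y,r2
E
python3 -c "
from h import *
plan((520,-40,260,0))"
```

```text
[ 0.    -0.    -0.411] [-13.   -15.91  -0.96] -> [ 305.9 -390.7  240.9] -47.1
[ 0.     0.    -0.411] [ -5.56 -19.78  -0.96] -> [ 413.  -215.4  250.4] -23.5
[ 0.     0.    -0.411] [  2.81 -20.35  -0.96] -> [520. -40. 260.] 0.0
```

Request:
{"method": "apply_moves", "body": {"targets": "0 0 -0.082 -2.6 -3.2 -0.2 8.5;0 0 -0.164 -5.2 -6.4 -0.4 8.5;0 0 -0.247 -7.8 -9.6 -0.6 8.5;0 0 -0.329 -10.4 -12.8 -0.8 8.5;0 0 -0.411 -13 -15.9 -1 8.5"}}

```text
time: 1.2
tool_pos: [306.4, -389.3, 241.5]
tcp_rot: [-180.0, -0.0, -46.9]
ft_force: [0.6, -0.1, 0.1]
finger_gap: 85.3
```

Request:
{"method": "apply_moves", "body": {"targets": "0 0 -0.082 -1.1 -4 -0.2 8.5;0 0 -0.164 -2.2 -8 -0.4 8.5;0 0 -0.247 -3.3 -12 -0.6 8.5;0 0 -0.329 -4.4 -16 -0.8 8.5;0 0 -0.411 -5.6 -19.8 -1 8.5"}}

```text
time: 1.7
tool_pos: [413.5, -213.4, 251.7]
tcp_rot: [180.0, -0.1, -23.4]
ft_force: [0.1, -0.7, 0.9]
finger_gap: 85.2
```

Request:
{"method": "apply_moves", "body": {"targets": "0 0 -0.1 0.7 -5 -0.2 8.5;0 0 -0.2 1.4 -10 -0.4 8.5;0 0 -0.3 2.1 -15 -0.8 8.5;0 0 -0.411 2.8 -20.3 -1 8.5;0 0 -0.411 2.8 -20.3 -1 8.5"}}

```text
time: 2.2
tool_pos: [521.3, -35.2, 261.6]
tcp_rot: [-179.9, -0.1, 0.5]
ft_force: [-0.3, 0.1, 0.4]
finger_gap: 85.3
```

```bash
python3 - <<'E'
from h import *
s=sense(); print(s["time"],s["tool_pos"],s["tcp_rot"])
im=snapshot("wrist"); np.save("s1.npy",s,allow_pickle=True)
cv2.imwrite("pics/w1raw.png",im[:,:,::-1])
cv2.imwrite("pics/w1.png",cv2.resize(im,(800,600),interpolation=cv2.INTER_CUBIC)[:,:,::-1])
P=campose("wrist",s)
for q,z in(("fixture",0),("nest",12),("pump_body",0),("spacer",0),("cover",0),("dial_axis",70)):
    for d in place_of("wrist",q)[:3]: print(q,np.round(d["at"],1),round(d["confidence"],2),np.round(bp(P,d["at"],z)[:2],1))
E
```

```text
2.2 [521.34692553 -35.20321138 261.6234702 ] [-1.79903670e+02 -7.80197152e-02  5.10932560e-01]
fixture [316.9 247.9] 0.75 [ 517.2 -292.9]
fixture [ 43.3 285. ] 0.58 [559.8 103.7]
nest [ 43.5 291.6] 0.83 [566.3 101.9]
pump_body [199.5 210.6] 0.58 [464.5 -93.8]
pump_body [ 44.3 289.2] 0.39 [564.9 102.7]
spacer [345.2 306.2] 0.83 [ 614.6 -349.6]
spacer [232.9 307.1] 0.69 [ 602.5 -143.9]
spacer [316.3 247.6] 0.62 [ 516.8 -291.8]
cover [231.4 308.2] 0.82 [ 603.9 -141.5]
cover [158.8 299.8] 0.65 [585.6 -35.2]
```

View pics/w1.png

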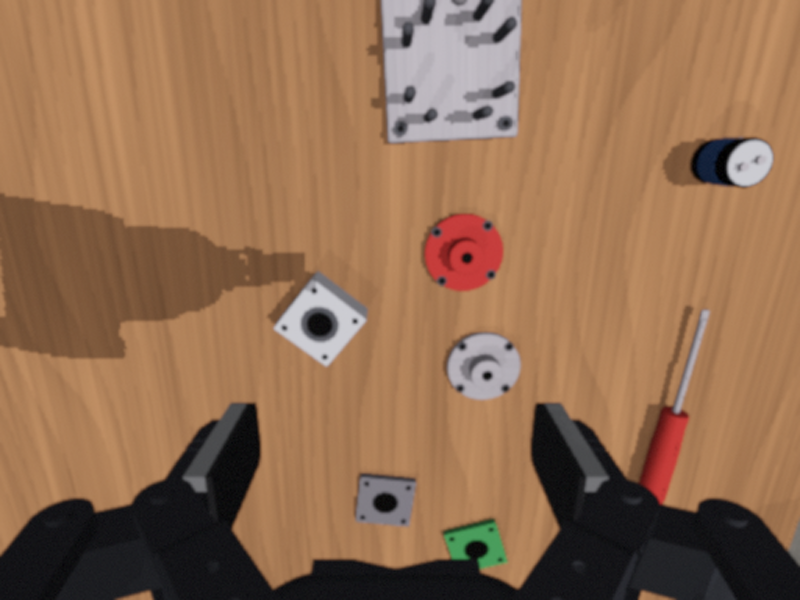

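```bash
cat >> h.py <<'E'
def comp(im,rc,rad,tol=28):
    "mask of the blob of one colour about pixel rc (colour = median at ring rad)"
    h,w=im.shape[:2]; f=cv2.GaussianBlur(im,(3,3),0).astype(float)
    yy,xx=np.mgrid[:h,:w]; d=np.hypot(yy-rc[0],xx-rc[1]); ring=(abs(d-rad)<1.5)
    c=np.median(f[ring],axis=0); m=(np.abs(f-c).max(2)<tol).astype(np.uint8)
    n,l=cv2.connectedComponents(m); k=np.bincount(l[ring&(m>0)]).argmax()
    return c,(l==k).astype(np.uint8)
def outline(P,mask,z):
    c=max(cv2.findContours(mask,cv2.RETR_EXTERNAL,cv2.CHAIN_APPROX_NONE)[0],key=len)[:,0]
    return np.float32([bp(P,(v,u),z)[:2] for u,v in c])
E
python3 - <<'E'
from h import *
s=np.load("s1.npy",allow_pickle=True).item(); P=campose("wrist",s)
im=cv2.imread("pics/w1raw.png")[:,:,::-1]
for n,rc,rad,z in(("body",(323/1.5625,320/1.5625),13,30),("spacer",(320,247),11,8),("cover",(366/1.5625,484/1.5625),17,8),("plate",(70/1.5625,448/1.5625),4,12)):
    c,m=comp(im,rc,rad); o=outline(P,m,z); r=cv2.minAreaRect(o); e=cv2.fitEllipse(cv2.convexHull(o))
    print(n,c,m.sum(),np.round(r[0],1),np.round(r[1],1),round(r[2],1),"ell",np.round(e[0],1),np.round(e[1],1), np.round(cv2.boxPoints(r)).tolist())
E
```

```text
body [194. 194. 200.] 1130 [460.2 -93.6] [55.1 54.6] 51.3 ell [460.5 -94.5] [65.7 70.4] [[422.0, -98.0], [464.0, -132.0], [499.0, -89.0], [456.0, -55.0]]
spacer [129. 126. 134.] 781 [ 514.9 -294.8] [55.5 56. ] 83.9 ell [ 514.5 -294.7] [63.9 72.2] [[484.0, -319.0], [540.0, -325.0], [546.0, -270.0], [490.0, -264.0]]
cover [179. 174. 181.] 1114 [ 604.1 -143.1] [61.7 61.4] 45.5 ell [ 604.3 -142.9] [63.4 64.1] [[561.0, -144.0], [604.0, -187.0], [648.0, -143.0], [604.0, -100.0]]
plate [191. 185. 193.] 4857 [563.6  99.7] [97.2 92.4] 3.2 ell [570.4  94.2] [109.4 118.6] [[513.0, 143.0], [518.0, 51.0], [615.0, 56.0], [610.0, 149.0]]
```

```bash
python3 -c "
from h import *
plan((460,-94,140,-38.7))"
```

```text
[ 0.    -0.     0.673] [-5.88  5.27 12.13] -> [460. -94. 140.] -38.7
```

Request:
{"method": "apply_moves", "body": {"targets": "0 0 0.135 -1.2 1.1 2.4 8.5;0 0 0.27 -2.4 2.2 4.8 8.5;0 0 0.41 -3.6 3.3 7.2 8.5;0 0 0.545 -4.8 4.3 9.6 8.5;0 0 0.68 -5.9 5.3 12.1 8.5"}}

```text
time: 3.05
tool_pos: [459.6, -94.5, 139.7]
tcp_rot: [-180.0, -0.0, -39.4]
ft_force: [-0.0, 0.2, -0.9]
finger_gap: 85.3
```

Request:
{"method": "apply_moves", "body": {"targets": "0 0 0 0 0 0 8.5;0 0 0 0 0 0 8.5;0 0 0 0 0 0 8.5;0 0 0 0 0 0 8.5;0 0 0 0 0 0 8.5"}}

```text
time: 3.55
tool_pos: [461.5, -93.0, 141.5]
tcp_rot: [-180.0, -0.1, -38.9]
ft_force: [0.1, -0.1, -0.4]
finger_gap: 85.0
```

```bash
cat >> h.py <<'E'
def look(name,n):
    s=sense(); im=snapshot(n); np.save(name+".npy",s,allow_pickle=True); cv2.imwrite(f"pics/{name}.png",im[:,:,::-1]); return s,im,campose(n,s)
E
python3 - <<'E'
from h import *
s,im,P=look("w2","wrist"); print(s["time"],s["tool_pos"],s["tcp_rot"])
rc=pj(P,[[460,-94,30]])[0]
c,m=comp(im,rc,22); o=outline(P,m,30); r=cv2.minAreaRect(o); print(rc,c,np.round(r[0],1),np.round(r[1],1),round(r[2],1))
a=(r[2]+45)%90-45
T=R.from_euler("xyz",s["tcp_rot"],degrees=True); print("in tool",T.inv().apply([*(r[0]-s["tool_pos"][:2]),0]))
plan((*r[0],60,-90+r[2]),(*r[0],5,-90+r[2]))
E
```

```text
3.55 [461.527227   -92.97373012 141.53155179] [-1.79956347e+02 -1.07727917e-01 -3.88671429e+01]
[195.92009323 250.96257982] [207. 207. 213.] [460.1 -94.1] [53.5 54.3] 51.1
in tool [-0.39047356  1.76461707 -0.00207862]
[-0.001 -0.001  0.001] [-0.03  0.17  8.12] -> [460.1 -94.1  60. ] -38.9
[0. 0. 0.] [ 0.  -0.   5.5] -> [460.1 -94.1   5. ] -38.9
```

```bash
cat >> h.py <<'E'
import json
def cmdpose(new=""):
    "commanded pose: append last rows ('rz x y z' mm-> cm) of the calls done since"
    try: L=json.load(open("cmd.json"))
    except OSError: L=[]
    L+=[list(map(float,r.split())) for r in new.split(";") if r.strip()]; json.dump(L,open("cmd.json","w"))
    p=np.array([198.867,-566.089,231.292]); yaw=-70.646
    for rz,x,y,z in L:
        p=p+R.from_euler("xyz",[180,0,yaw],degrees=True).apply([x*10,y*10,z*10]); yaw-=np.degrees(rz)
    return {"tool_pos":p,"tcp_rot":np.array([180,0,yaw])}
E
python3 - <<'E'
from h import *
c=cmdpose("-.411 -13 -15.9 -1;-.411 -5.6 -19.8 -1"); print(c)
c=cmdpose("-.411 2.8 -20.3 -1"); print(c)
c=cmdpose(".68 -5.9 5.3 12.1"); print(c)
im=cv2.imread("pics/w2.png")[:,:,::-1]; P=campose("wrist",c)
_,m=comp(im,pj(P,[[460,-94,30]])[0],22); r=cv2.minAreaRect(outline(P,m,30)); print(r)
T=R.from_euler("xyz",c["tcp_rot"],degrees=True); print("in tool",T.inv().apply([*(r[0]-c["tool_pos"][:2]),0]), r[2]-90-c["tcp_rot"][2])
E
```

```text
{'tool_pos': array([ 412.71452096, -214.93230708,  251.292     ]), 'tcp_rot': array([180.        ,   0.        , -23.54886924])}
{'tool_pos': array([519.48748632, -40.02509205, 261.292     ]), 'tcp_rot': array([ 1.80000000e+02,  0.00000000e+00, -3.03860369e-04])}
{'tool_pos': array([460.48720524, -93.02477915, 140.292     ]), 'tcp_rot': array([180.        ,   0.        , -38.96143393])}
((459.1169128417969, -93.76632690429688), (53.199432373046875, 54.069854736328125), 51.04094314575195)
in tool [-5.99214306e-01  1.43824078e+00  1.76133697e-16] 0.002377075017435004
```

Request:
{"method": "apply_moves", "body": {"targets": "0 0 0 0 0.1 4 8.5;0 0 0 0 0.1 8 8.5;0 0 0 -0.1 0.1 11 8.5;0 0 0 -0.1 0.1 13 8.5;0 0 0 -0.1 0.1 13.5 8.5"}}

```text
time: 4.1
tool_pos: [457.1, -92.3, 2.8]
tcp_rot: [179.9, 0.2, -38.9]
ft_force: [-1.3, -0.7, -0.6]
finger_gap: 85.3
```

Request:
{"method": "apply_moves", "body": {"targets": "0 0 0 0 0 0 5;0 0 0 0 0 0 5;0 0 0 0 0 0 5;0 0 0 0 0 0 5;0 0 0 0 0 0 5", "force": 40}}

```text
time: 4.6
tool_pos: [460.6, -93.6, 7.1]
tcp_rot: [-179.9, -0.2, -39.0]
ft_force: [-0.0, -0.1, 6.5]
finger_gap: 55.0
```

```bash
python3 - <<'E'
from h import *
c=cmdpose("0 -.1 .1 13.5"); print(c)
p=c["tool_pos"]
plan((p[0]+10,p[1]+10,140,-38.96),(568,10,140,3.0),s=c)
E
```

```text
{'tool_pos': array([459.08083871, -93.17355139,   5.292     ]), 'tcp_rot': array([180.        ,   0.        , -38.96143393])}
[ 0.  0. -0.] [  0.15  -1.41 -13.47] -> [469.1 -83.2 140. ] -39.0
[-0.     0.    -0.366] [ 0.92 -6.73 -0.  ] -> [518.5 -36.6 140. ] -18.0
[ 0.     0.    -0.366] [ 3.27 -5.96 -0.  ] -> [568.  10. 140.] 3.0
```

Request:
{"method": "apply_moves", "body": {"targets": "0 0 0 0 0 -1 5;0 0 0 0 0 -4 5;0 0 0 0 0 -8 5;0 0 0 0 -0.7 -11 5;0 0 0 0.1 -1.4 -13.5 5"}}

```text
time: 5.1
tool_pos: [469.0, -83.0, 143.0]
tcp_rot: [-180.0, -0.1, -39.0]
ft_force: [0.5, 1.0, -2.9]
finger_gap: 55.4
```

Request:
{"method": "apply_moves", "body": {"targets": "0 0 -0.07 0.2 -1.4 0 5;0 0 -0.14 0.4 -2.8 0 5;0 0 -0.21 0.6 -4.2 0 5;0 0 -0.29 0.8 -5.6 0 5;0 0 -0.37 0.9 -6.7 0 5"}}

```text
time: 5.6
tool_pos: [518.0, -35.9, 140.8]
tcp_rot: [-180.0, 0.0, -17.6]
ft_force: [-0.1, 0.6, -2.9]
finger_gap: 55.4
```

Request:
{"method": "apply_moves", "body": {"targets": "0 0 -0.1 1 -2 0 5;0 0 -0.2 2 -4 0 5;0 0 -0.3 2.7 -5.3 0 5;0 0 -0.37 3.3 -6 0 5;0 0 -0.37 3.3 -6 0 5"}}

```text
time: 6.1
tool_pos: [567.9, 11.3, 140.7]
tcp_rot: [-180.0, -0.0, 3.6]
ft_force: [0.6, 0.1, -2.1]
finger_gap: 55.1
```

```bash
python3 - <<'E'
from h import *
c=cmdpose("0 .1 -1.4 -13.5;-.37 .9 -6.7 0;-.37 3.3 -6 0"); print(c)
s,im,_=look("w3","wrist"); print(s["time"],s["tool_pos"],s["tcp_rot"],s["finger_gap"])
P=campose("wrist",c)
cv2.imwrite("pics/w3b.png",cv2.resize(im,(800,600),interpolation=cv2.INTER_CUBIC)[:,:,::-1])
for q,z in(("fixture",0),("nest",12),("dial_axis",70),("zero_mark",66),("pointer_tip",66),("pump_body",0)):
    for d in place_of("wrist",q)[:2]: print(q,np.round(d["at"],1),round(d["confidence"],2),np.round(bp(P,d["at"],z)[:2],1))
E
```

```text
{'tool_pos': array([567.51987716,  10.59441269, 140.292     ]), 'tcp_rot': array([180.        ,   0.        ,   3.43744291])}
6.1 [567.86508861  11.31471515 140.66217687] [-1.79992181e+02 -2.08351824e-03  3.55913080e+00] 55.09437674060246
fixture [ 83.4 255. ] 0.86 [565.1 101. ]
nest [ 84.  250.7] 0.74 [561.5 100. ]
pump_body [256.  254.4] 0.66 [575.  -67.6]
```

View pics/w3b.png

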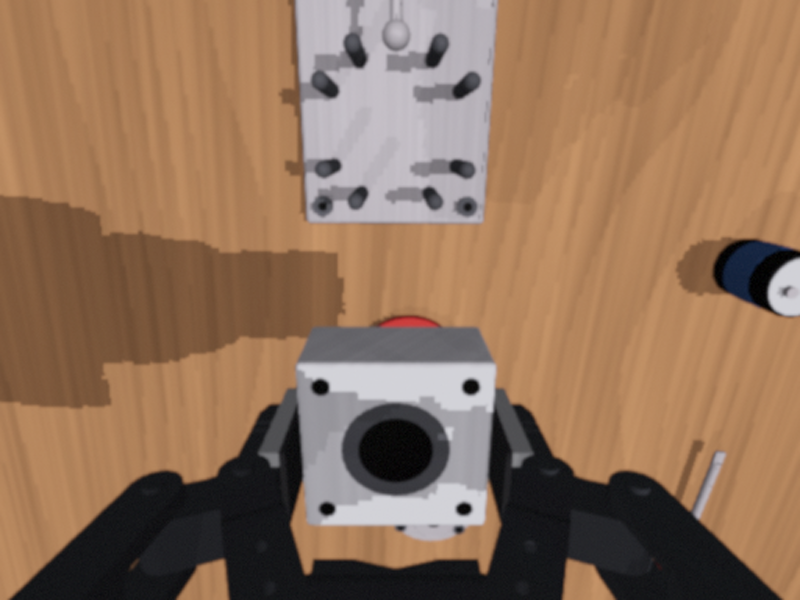

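```bash
cat >> h.py <<'E'
def nestfit(im,P,guess):
    "plate corner fit -> nest x,y,yaw; edges at z=12"
    sat=cv2.cvtColor(np.ascontiguousarray(im),cv2.COLOR_RGB2HSV)[:,:,1]
    m=(cv2.GaussianBlur(sat,(3,3),0)<62).astype(np.uint8); return m
E
python3 - <<'E'
from h import *
c=cmdpose(); P=campose("wrist",c); im=cv2.imread("pics/w3.png")[:,:,::-1]
hsv=cv2.cvtColor(np.ascontiguousarray(im),cv2.COLOR_RGB2HSV); S=hsv[:,:,1].astype(float)
print("sat plate/wood",S[100,250],S[100,150],S[180,250],S[100,345])
thr=(S[105,250]+S[165,250])/2
def cross(v,t):  # subpixel crossing index of first sample going above t
    i=np.argmax(v>t); return i-1+(t-v[i-1])/(v[i]-v[i-1])
L=[];Rr=[];B=[]
for r in range(5,130,2):
    L.append(bp(P,(r,250-cross(S[r,250::-1],thr)),12)[:2]); Rr.append(bp(P,(r,255+cross(S[r,255:],thr)),12)[:2])
for u in range(205,300,2):
    B.append(bp(P,(110+cross(S[110:,u],thr),u),12)[:2])
def fit(pts):
    pts=np.float32(pts)
    for _ in range(3):
        vx,vy,x,y=cv2.fitLine(pts,cv2.DIST_HUBER,0,.01,.01).ravel(); d=(pts-[x,y])@[-vy,vx]; pts=pts[abs(d)<1.5]
    return np.array([vx,vy]),np.array([x,y]),len(pts)
l,r,b=fit(L),fit(Rr),fit(B)
for n,f in zip("LRB",(l,r,b)):print(n,f, np.degrees(np.arctan2(f[0][1],f[0][0])))
yaw=np.degrees(np.arctan2(*b[0][::-1]))
dl=l[0]*np.sign(l[0][1]); dr=r[0]*np.sign(r[0][1]); yd=(dl+dr); yd/=np.linalg.norm(yd); xd=np.array([yd[1],-yd[0]])
mid=(xd@(l[1]+r[1]-0*b[1]))/2; lowy=yd@b[1]
# evaluate side edges near the nest row
def at(f,yv): t=(yv-yd@f[1])/(yd@f[0]); return xd@(f[1]+t*f[0])
xl,xr=at(l,lowy+50),at(r,lowy+50); nest=xd*(xl+xr)/2+yd*(lowy+50)
print("width",xr-xl,"nest",nest,"yaw",np.degrees(np.arctan2(xd[1],xd[0])),yaw)
T=R.from_euler("xyz",c["tcp_rot"],degrees=True)
k=np.array([(362,297),(362,495),(524,485),(524,308)])/1.5625
q=np.array([bp(P,x,165) for x in k]); t=T.inv().apply(q-c["tool_pos"]); print("body in tool",np.round(t,1),t.mean(0))
# pin noses check, z=56
ks=np.array([(45,354),(45,438),(80,322),(80,468),(166,333),(168,458),(190,360),(192,430)])/1.5625
E
```

```text
sat plate/wood 9.0 127.0 124.0 125.0
L (array([ 0.05503836, -0.99848425], dtype=float32), array([512.01196 , 120.837105], dtype=float32), 63) -86.84493
R (array([ 0.05538151, -0.99846524], dtype=float32), array([611.58203, 126.82525], dtype=float32), 63) -86.82524
B (array([0.9984618 , 0.05544393], dtype=float32), array([558.3914  ,  51.328743], dtype=float32), 48) 3.178333
width 99.75647 nest [563.02295  101.661224] yaw 3.1649055 3.178333
body in tool [[-25.5 -27.6 -24.7]
 [ 28.1 -27.6 -24.7]
 [ 28.7  27.2 -24.7]
 [-25.7  27.2 -24.7]] [  1.38945315  -0.18285635 -24.708     ]
```

```bash
python3 - <<'E'
from h import *
c=cmdpose(); plan((561.9,101.6,140,3.17),(561.9,101.6,76,3.17),s=c)
E
```

```text
[-0.    -0.     0.005] [-0.02 -9.12  0.03] -> [561.9 101.6 140. ] 3.2
[0. 0. 0.] [ 0.  -0.   6.4] -> [561.9 101.6  76. ] 3.2
```

Request:
{"method": "apply_moves", "body": {"targets": "0 0 0.005 0 -2.5 0 5;0 0 0.005 0 -5.5 0 5;0 0 0.005 0 -8 2 5;0 0 0.005 0 -9.1 4.5 5;0 0 0.005 0 -9.1 6.4 5"}}

```text
time: 6.95
tool_pos: [561.3, 103.0, 75.2]
tcp_rot: [-180.0, 0.0, 3.2]
ft_force: [-0.5, -0.7, -2.6]
finger_gap: 55.4
```

Request:
{"method": "apply_moves", "body": {"targets": "0 0 0 0 0 0 5;0 0 0 0 0 0 5;0 0 0 0 0 0 5;0 0 0 0 0 0 5;0 0 0 0 0 0 5"}}

```text
time: 7.45
tool_pos: [563.0, 101.2, 77.6]
tcp_rot: [-180.0, -0.1, 3.1]
ft_force: [0.3, -0.0, -2.9]
finger_gap: 55.0
```

```bash
python3 - <<'E'
from h import *
c=cmdpose(".005 0 -9.1 6.4"); print(c)
s,im,_=look("w4","wrist"); print(s["time"],s["tool_pos"],s["tcp_rot"],s["ft_force"],s["finger_gap"])
t=snapshot("top"); cv2.imwrite("pics/t4.png",t[:,:,::-1])
a=cv2.resize(im,(800,600),interpolation=cv2.INTER_CUBIC)
cv2.imwrite("pics/w4b.png",a[:,:,::-1])
E
```

```text
{'tool_pos': array([562.0636343 , 101.43069076,  76.292     ]), 'tcp_rot': array([180.        ,   0.        ,   3.15096401])}
7.45 [562.97759014 101.19649941  77.58420706] [-1.79998265e+02 -1.19051562e-01  3.11914787e+00] [ 3.17305799e-01 -8.38533509e-04 -2.92293079e+00] 55.04993542095466
```

View pics/w4b.png

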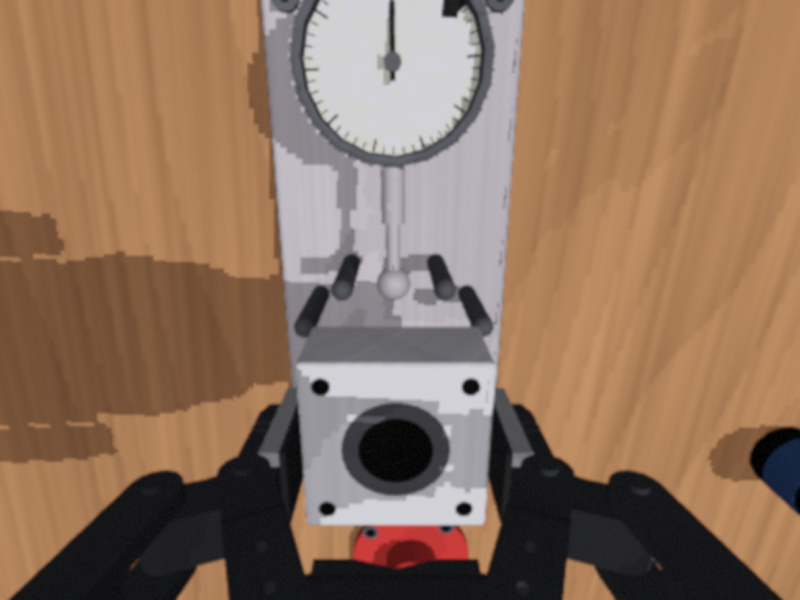

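```bash
python3 - <<'E'
from h import *
c=cmdpose(); P=campose("wrist",c)
F=R.from_euler("z",3.17,degrees=True)
n=np.array([563.02,101.66,12])
pins=np.array([(-18.6,33,46),(18.6,33,46),(-33,18.6,46),(33,18.6,46),(-18.6,33,42),(18.6,33,42)])
uv=pj(P,n+F.apply(pins)); print(np.round((uv[:,::-1]+.5)*1.5625,0))
print("dial",(pj(P,[n+F.apply([0,105,54])])+.5)*1.5625)
T=R.from_euler("xyz",c["tcp_rot"],degrees=True)
for z in(-5.3,-10):
  b=np.array([(sx*28,sy*28,dz) for sx in(-1,1) for sy in(-1,1) for dz in(z*-1-30,-z)])  # tool z down
  uv=pj(P,c["tool_pos"]+T.apply(b)); print(np.round((uv[:,::-1]+.5)*1.5625).tolist())
E
```

```text
[[343. 296.]
 [448. 296.]
 [304. 334.]
 [487. 334.]
 [344. 292.]
 [447. 292.]]
dial [[ 64.36427144 395.44166696]]
[[288.0, 361.0], [308.0, 322.0], [302.0, 527.0], [317.0, 465.0], [496.0, 361.0], [478.0, 322.0], [483.0, 527.0], [469.0, 465.0]]
[[292.0, 354.0], [310.0, 317.0], [304.0, 516.0], [319.0, 457.0], [492.0, 354.0], [475.0, 317.0], [481.0, 516.0], [467.0, 457.0]]
```

```bash
python3 - <<'E'
import cv2
a=cv2.imread("pics/w4.png")[155:245,180:330]
cv2.imwrite("pics/w4c.png",cv2.resize(a,None,fx=5.3,fy=5.3,interpolation=cv2.INTER_CUBIC))
E
```

```text
(no output)
```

View pics/w4c.png

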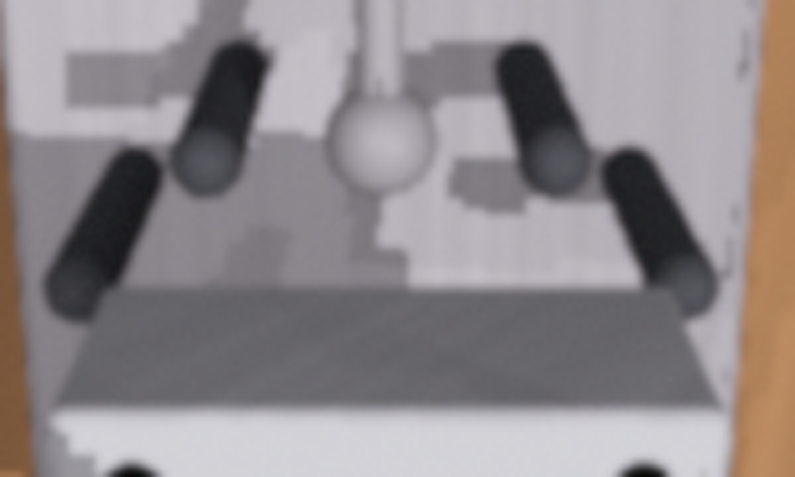

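```bash
python3 - <<'E'
from h import *
c=cmdpose(); P=campose("wrist",c); T=R.from_euler("xyz",c["tcp_rot"],degrees=True)
f=lambda x,y,z: T.inv().apply(bp(P,(155+y/5.3-.4,180+x/5.3-.4),z)-c["tool_pos"])*[1,-1,-1]
pins=[f(208,160,54),f(560,155,54),f(78,285,54),f(690,285,54)]
print("pins (x, y fixture-like)",np.round(pins,2))
print("nest rel TCP", np.mean(pins,0)[0], np.mean([p[1]-q for p,q in zip(pins,(33,33,18.6,18.6))]))
for h in(5.3,7.5,10): print(h,"top edge",np.round([f(52,410,76.3-h+30),f(722,410,76.3-h+30)],2).tolist(),"low",np.round([f(105,290,76.3-h+1.5),f(668,290,76.3-h+1.5)],2).tolist())
E
```

```text
pins (x, y fixture-like) [[-17.99  34.2  -22.29]
 [ 19.21  34.75 -22.29]
 [-32.61  20.06 -22.29]
 [ 33.82  20.05 -22.29]]
nest rel TCP 0.6075519576778365 1.4650623663330613
5.3 top edge [[-25.77, 27.44, 24.71], [27.67, 27.44, 24.71]] low [[-26.27, 26.65, -3.79], [28.05, 26.64, -3.79]]
7.5 top edge [[-26.27, 26.4, 22.51], [28.16, 26.39, 22.51]] low [[-26.68, 25.8, -5.99], [28.46, 25.79, -5.99]]
10 top edge [[-26.84, 25.21, 20.01], [28.73, 25.21, 20.01]] low [[-27.14, 24.83, -8.49], [28.92, 24.82, -8.49]]
```

```bash
python3 - <<'E'
from h import *
from scipy.optimize import least_squares
c=cmdpose(); P=campose("wrist",c); T=R.from_euler("xyz",c["tcp_rot"],degrees=True)
obs=np.array([(296.6,363),(494,363),(485,524),(308,524),(312,327.7),(478.3,327.7)])
def res(v):
    x,y,h=v; b=np.array([(-28,28,30-h),(28,28,30-h),(28,-28,30-h),(-28,-28,30-h),(-28,28,1.5-h),(28,28,1.5-h)])+[x,y,0]
    return ((pj(P,c["tool_pos"]+T.apply(b*[1,-1,-1]))[:,::-1]+.5)*1.5625-obs).ravel()
o=least_squares(res,[0,0,5]); print(o.x,np.round(o.fun,1))
E
```

```text
[ 0.98496359 -2.83830604  9.70545995] [-0.7  0.8  1.4  0.8 -1.5 -0.5 -0.2 -0.4  0.5 -0.5  0.4 -0.5]
```

Request:
{"method": "apply_moves", "body": {"targets": "0 0 0 0 -0.2 0 5;0 0 0 0 -0.4 0 5;0 0 0 0 -0.4 0.2 5;0 0 0 0 -0.4 0.4 5;0 0 0 0 -0.4 0.6 5"}}

```text
time: 8.05
tool_pos: [561.7, 105.4, 69.9]
tcp_rot: [180.0, 0.0, 3.2]
ft_force: [-0.6, 0.5, -3.3]
finger_gap: 55.1
```

Request:
{"method": "apply_moves", "body": {"targets": "0 0 0 0 0 0.2 5;0 0 0 0 0 0.4 5;0 0 0 0 0 0.6 5;0 0 0 0 0 0.8 5;0 0 0 0 0 0.8 5"}}

```text
time: 8.55
tool_pos: [561.6, 105.4, 61.9]
tcp_rot: [180.0, 0.0, 3.1]
ft_force: [0.2, -0.8, -2.9]
finger_gap: 55.3
```

Request:
{"method": "apply_moves", "body": {"targets": "0 0 0 0 0 0.3 5;0 0 0 0 0 0.7 5;0 0 0 0 0 1.1 5;0 0 0 0 0 1.4 5;0 0 0 0 0 1.4 5"}}

```text
time: 9.05
tool_pos: [561.9, 104.8, 47.6]
tcp_rot: [180.0, 0.0, 3.1]
ft_force: [2.0, -5.1, -3.3]
finger_gap: 55.3
```

Request:
{"method": "apply_moves", "body": {"targets": "0 0 0 0 0 0.4 5;0 0 0 0 0 0.8 5;0 0 0 0 0 1.2 5;0 0 0 0 0 1.6 5;0 0 0 0 0 1.7 5"}}

```text
time: 9.55
tool_pos: [561.8, 104.7, 30.8]
tcp_rot: [179.9, 0.0, 3.1]
ft_force: [-0.1, -5.9, 1.6]
finger_gap: 55.1
```

Request:
{"method": "apply_moves", "body": {"targets": "0 0 0 0 0.07 0.2 5;0 0 0 0 0.07 0.4 5;0 0 0 0 0.07 0.6 5;0 0 0 0 0.07 0.7 5;0 0 0 0 0.07 0.7 5"}}

```text
time: 10.05
tool_pos: [561.6, 104.7, 23.9]
tcp_rot: [180.0, 0.0, 3.2]
ft_force: [0.8, -3.6, -3.1]
finger_gap: 54.8
```

Request:
{"method": "apply_moves", "body": {"targets": "0 0 0 0 0 0.1 5;0 0 0 0 0 0.2 5;0 0 0 0 0 0.25 5;0 0 0 0 0 0.3 5;0 0 0 0 0 0.3 5"}}

```text
time: 10.55
tool_pos: [562.0, 104.7, 21.3]
tcp_rot: [180.0, -0.0, 3.2]
ft_force: [0.4, -3.3, -0.8]
finger_gap: 55.3
```

Request:
{"method": "apply_moves", "body": {"targets": "0 0 0 0 0 0.1 5;0 0 0 0 0 0.15 5;0 0 0 0 0 0.2 5;0 0 0 0 0 0.2 5;0 0 0 0 0 0.2 5"}}

```text
time: 11.05
tool_pos: [561.9, 104.7, 19.3]
tcp_rot: [-180.0, -0.0, 3.2]
ft_force: [0.4, -3.2, -1.8]
finger_gap: 54.9
```

Request:
{"method": "apply_moves", "body": {"targets": "0 0 0 0 0 0.2 5;0 0 0 0 0 0.2 5;0 0 0 0 0 0.2 5.9;0 0 0 0 0 0.2 6.4;0 0 0 0 0 0.2 7"}}

```text
time: 11.55
tool_pos: [561.8, 105.2, 17.1]
tcp_rot: [-180.0, 0.0, 3.2]
ft_force: [0.6, 0.0, -0.3]
finger_gap: 69.8
```

Request:
{"method": "apply_moves", "body": {"targets": "0 0 0 0 0 -1 7;0 0 0 0 0 -4 7;0 0 0 0 0 -8 8;0 0 0 0 0 -12.3 8.5;0 0 0 0 0 -12.3 8.5"}}

```text
time: 12.05
tool_pos: [566.6, 105.3, 148.9]
tcp_rot: [-180.0, -0.7, 3.2]
ft_force: [1.1, -0.3, 1.2]
finger_gap: 85.2
```

```bash
python3 - <<'E'
from h import *
c=cmdpose("0 0 -.4 .6;0 0 0 .8;0 0 0 1.4;0 0 0 1.7;0 0 .07 .7;0 0 0 .3;0 0 0 .2;0 0 0 .2;0 0 0 -12.3"); print(c)
s,im,_=look("w5","wrist"); print(s["time"],s["tool_pos"],s["tcp_rot"],s["ft_force"])
P=campose("wrist",c)
rc=pj(P,[[562,101.5,42]])[0]; print(rc)
for z in(42,):
  k,m=comp(im,rc,22); r=cv2.minAreaRect(outline(P,m,z)); print(k,r)
a=np.array([bp(P,d["at"],12)[:2] for q in("pump_body","nest") for d in place_of("wrist",q)[:2]]); print(a)
plan((515,-295,140,-6.1),s=c)
E
```

```text
{'tool_pos': array([561.88224327, 104.72570173, 140.292     ]), 'tcp_rot': array([180.        ,   0.        ,   3.15096401])}
12.05 [566.55889498 105.33286051 148.91821919] [-179.95971084   -0.72186403    3.15802873] [ 1.07791153 -0.33300538  1.20879532]
[201.73837187 251.45952507]
[203.  202.5 208. ] ((557.8870849609375, 102.2508316040039), (54.21631622314453, 59.72465133666992), 0.8073084950447083)
[[558.36069535 102.24780373]]
[ 0.    -0.     0.081] [-3.440e+00  1.983e+01  1.000e-02] -> [538.4 -95.1 140.1] -1.5
[ 0.    -0.     0.081] [-1.830e+00  2.004e+01  1.000e-02] -> [ 515. -295.  140.] -6.1
```

```bash
python3 - <<'E'
from h import *
c=cmdpose()
s,im,_=look("w5","wrist"); print(s["time"],s["tool_pos"],s["tcp_rot"],s["ft_force"])
P=campose("wrist",c)
k,m=comp(im,pj(P,[[562,101.5,42]])[0],22); r=cv2.minAreaRect(outline(P,m,42)); print(k,r)
cv2.imwrite("pics/w5c.png",cv2.resize(im[110:300,150:350],(632,600),interpolation=cv2.INTER_CUBIC)[:,:,::-1])
E
```

```text
12.2 [561.95807107 104.83079061 140.6888266 ] [-1.79992340e+02 -4.09294584e-02  3.15437784e+00] [-0.38677242 -0.15472593 -0.60096032]
[200. 200. 205.] ((562.65673828125, 100.14751434326172), (59.209205627441406, 60.3821907043457), 3.1437876224517822)
```

View pics/w5c.png

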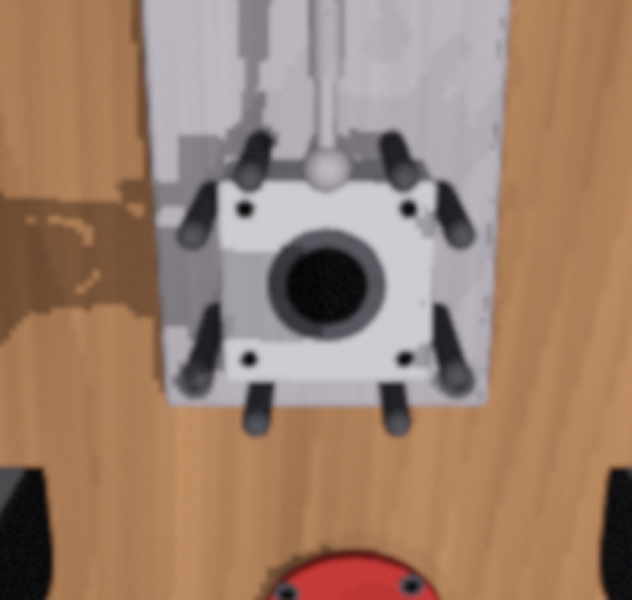

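Request:
{"method": "apply_moves", "body": {"targets": "0 0 0.02 -0.7 4 0 8.5;0 0 0.04 -1.4 8 0 8.5;0 0 0.06 -2.1 12 0 8.5;0 0 0.08 -2.8 16 0 8.5;0 0 0.081 -3.4 19.8 0 8.5"}}

```text
time: 12.75
tool_pos: [537.0, -96.1, 138.2]
tcp_rot: [-180.0, 0.2, -1.5]
ft_force: [0.6, -0.4, 0.2]
finger_gap: 85.2
```

Request:
{"method": "apply_moves", "body": {"targets": "0 0 0.02 -0.4 4.5 0 8.5;0 0 0.04 -0.8 9 0 8.5;0 0 0.06 -1.2 13.5 0 8.5;0 0 0.08 -1.6 18 0 8.5;0 0 0.081 -1.8 20 0 8.5"}}

```text
time: 13.25
tool_pos: [513.5, -297.3, 138.2]
tcp_rot: [-180.0, 0.2, -6.3]
ft_force: [-0.6, 0.4, -0.2]
finger_gap: 84.7
```

Request:
{"method": "apply_moves", "body": {"targets": "0 0 0 0 0 1 8.5;0 0 0 0 0 2 8.5;0 0 0 0 0 2 8.5;0 0 0 0 0 2 8.5;0 0 0 0 0 2 8.5"}}

```text
time: 13.75
tool_pos: [516.0, -293.3, 120.4]
tcp_rot: [-180.0, 0.0, -6.0]
ft_force: [1.0, -0.1, -0.1]
finger_gap: 85.0
```

```bash
python3 - <<'E'
from h import *
c=cmdpose(); P=campose("wrist",c)
f=lambda x,y,z: bp(P,(110+y/3.16-.35,150+x/3.16-.35),z)
print("body",np.mean([f(x,y,42) for x,y in((218,181),(435,181),(432,380),(223,380))],0))
print("pins",np.mean([f(x,y,54) for x,y in((250,173),(404,173),(192,233),(460,233),(194,380),(456,380),(257,422),(397,422))],0))
c=cmdpose(".081 -3.4 19.8 0;.081 -1.8 20 0;0 0 0 2"); print(c)
s,im,_=look("w6","wrist"); print(s["time"],s["tool_pos"],s["tcp_rot"],s["ft_force"])
P=campose("wrist",c); T=R.from_euler("xyz",c["tcp_rot"],degrees=True)
k,m=comp(im,pj(P,[[515,-295,8]])[0],18,20); r=cv2.minAreaRect(outline(P,m,8)); print(k,r)
print("in tool",T.inv().apply([*(np.array(r[0])-c["tool_pos"][:2]),0]))
E
```

```text
body [563.28122972 103.70163183  42.        ]
pins [563.1589363  102.10692865  54.        ]
{'tool_pos': array([ 515.62271905, -294.30816731,  120.292     ]), 'tcp_rot': array([180.        ,   0.        ,  -6.13095227])}
13.75 [ 515.98791103 -293.25066031  120.3726558 ] [-1.79993492e+02  1.85829836e-03 -6.04177811e+00] [ 0.98303722 -0.13777784 -0.14769493]
[137. 134. 142.] ((514.2930908203125, -295.9364318847656), (53.50454330444336, 54.448753356933594), 83.86456298828125)
in tool [-1.14812264e+00  1.76095745e+00  2.15655090e-16]
```

Request:
{"method": "apply_moves", "body": {"targets": "0 0 0 0 0.1 4 8.5;0 0 0 -0.1 0.2 8 8.5;0 0 0 -0.1 0.2 10.5 8.5;0 0 0 -0.1 0.2 11.8 7;0 0 0 -0.1 0.2 12.2 6.6"}}

```text
time: 14.3
tool_pos: [513.9, -295.5, -2.8]
tcp_rot: [-179.9, 0.1, -6.1]
ft_force: [-0.0, 0.1, 0.7]
finger_gap: 66.0
```

Request:
{"method": "apply_moves", "body": {"targets": "0 0 0 0 0 0 6.4;0 0 0 0 0 0 6;0 0 0 0 0 0 5;0 0 0 0 0 0 5;0 0 0 0 0 0 5", "force": 40}}

```text
time: 14.8
tool_pos: [516.0, -297.2, 0.8]
tcp_rot: [179.9, -0.2, -6.1]
ft_force: [-0.9, 1.1, 6.8]
finger_gap: 54.1
```

```bash
python3 - <<'E'
from h import *
c=cmdpose("0 -.1 .2 12.2"); print(c); p=c["tool_pos"]
plan((p[0]+2,p[1]+20,120,-6.13),(561.9,104,120,3.17),(561.9,104,70,3.17),s=c)
E
```

```text
{'tool_pos': array([ 514.41483622, -296.18992688,   -1.708     ]), 'tcp_rot': array([180.        ,   0.        ,  -6.13095227])}
[-0.  0. -0.] [-1.000e-02 -2.010e+00 -1.217e+01] -> [ 516.4 -276.2  120. ] -6.1
[ 0.     0.    -0.081] [  0.23 -19.14  -0.  ] -> [539.2 -86.1 120. ] -1.5
[ 0.     0.    -0.081] [  1.78 -19.06  -0.  ] -> [561.9 104.  120. ] 3.2
[ 0. -0.  0.] [ 0. -0.  5.] -> [561.9 104.   70. ] 3.2
```

Request:
{"method": "apply_moves", "body": {"targets": "0 0 0 0 0 -1 5;0 0 0 0 0 -4 5;0 0 0 0 0 -8 5;0 0 0 0 -1 -11 5;0 0 0 0 -2 -12.2 5"}}

```text
time: 15.3
tool_pos: [518.8, -277.6, 125.8]
tcp_rot: [179.8, -0.4, -6.2]
ft_force: [1.5, -0.3, -0.2]
finger_gap: 53.9
```

Request:
{"method": "apply_moves", "body": {"targets": "0 0 -0.02 0 -4 0 5;0 0 -0.04 0.1 -8 0 5;0 0 -0.06 0.1 -12 0 5;0 0 -0.08 0.2 -16 0 5;0 0 -0.081 0.2 -19.2 0 5"}}

```text
time: 15.8
tool_pos: [538.6, -83.0, 120.0]
tcp_rot: [-180.0, 0.0, -1.4]
ft_force: [0.3, 1.0, -0.7]
finger_gap: 54.4
```

Request:
{"method": "apply_moves", "body": {"targets": "0 0 -0.02 0.4 -4 0 5;0 0 -0.04 0.8 -8 0 5;0 0 -0.06 1.2 -12 0 5;0 0 -0.08 1.6 -16 0 5;0 0 -0.081 1.8 -19 0 5"}}

```text
time: 16.3
tool_pos: [561.4, 106.6, 120.0]
tcp_rot: [-180.0, 0.0, 3.3]
ft_force: [0.5, -0.7, -1.0]
finger_gap: 54.2
```

Request:
{"method": "apply_moves", "body": {"targets": "0 0 0 0 0 2 5;0 0 0 0 0 4 5;0 0 0 0 0 5 5;0 0 0 0 0 5 5;0 0 0 0 0 5 5"}}

```text
time: 16.8
tool_pos: [562.0, 103.7, 70.6]
tcp_rot: [-180.0, 0.0, 3.1]
ft_force: [0.5, -0.5, -1.0]
finger_gap: 54.3
```

```bash
python3 - <<'E'
from h import *
c=cmdpose("0 0 -2 -12.2;-.081 .2 -19.2 0;-.081 1.8 -19 0;0 0 0 5"); print(c)
s,im,_=look("w7","wrist"); print(s["time"],s["tool_pos"],s["tcp_rot"],s["ft_force"],s["finger_gap"])
cv2.imwrite("pics/w7c.png",cv2.resize(im[165:345,150:350],None,fx=3.3,fy=3.3,interpolation=cv2.INTER_CUBIC)[:,:,::-1])
E
```

```text
{'tool_pos': array([561.97961941, 103.85162875,  70.292     ]), 'tcp_rot': array([180.        ,   0.        ,   3.15096401])}
16.8 [561.96928976 103.72814538  70.5993804 ] [-1.79997740e+02  6.97200186e-03  3.13258238e+00] [ 0.47328349 -0.4977664  -0.96659064] 54.32558048995688
```

View pics/w7c.png

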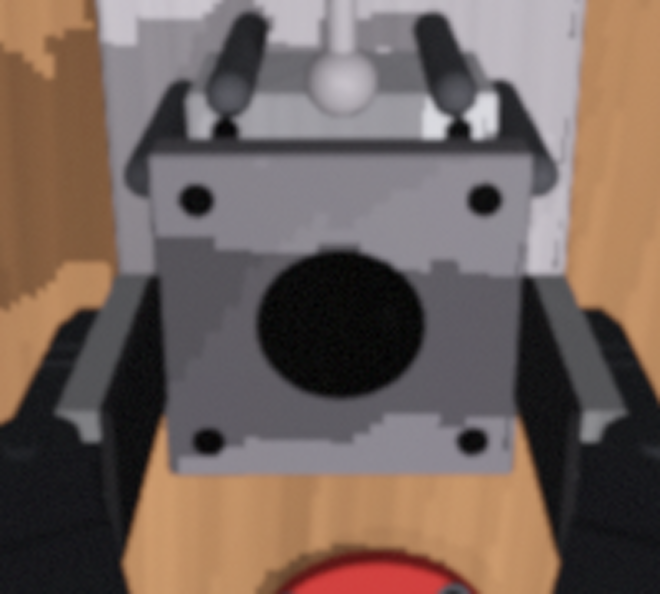

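```bash
cat >> h.py <<'E'
def infix(P,c,px,z,off,sc):
    "crop pixels (x,y) -> fixture-like coordinates about the TCP (x, y=-tool y, up) at world z"
    T=R.from_euler("xyz",c["tcp_rot"],degrees=True)
    return np.array([T.inv().apply(bp(P,((y+.5)/sc-.5+off[0],(x+.5)/sc-.5+off[1]),z)-c["tool_pos"])*[1,-1,-1] for x,y in px])
E
python3 - <<'E'
from h import *
from scipy.optimize import least_squares
c=cmdpose(); P=campose("wrist",c); T=R.from_euler("xyz",c["tcp_rot"],degrees=True); sc=3.3; off=(165,150)
pins=infix(P,c,[(230,93),(456,92)],54,off,sc); print(pins, "nest", pins[:,0].mean(), pins[:,1].mean()-33)
obs=np.array([(150,154),(533,150),(513,472),(169,474)])
def res(v):
    x,y,h,a=v; b=np.array([(-28,28,0),(28,28,0),(28,-28,0),(-28,-28,0)])@R.from_euler("z",a).as_matrix().T+[x,y,8-h]
    return (((pj(P,c["tool_pos"]+T.apply(b*[1,-1,-1]))-off)[:,::-1]+.5)*sc-.5-obs).ravel()
o=least_squares(res,[0,0,2,0]); print(o.x,np.round(o.fun,1))
E
```

```text
[[-17.19070184  31.42423515 -16.292     ]
 [ 20.11417187  31.59521593 -16.292     ]] nest 1.4617350173413968 -1.4902744596958968
[1.16897035 1.49767982 2.34988634 0.00358939] [-2.1 -0.7  0.5  1.9  0.5 -0.2  1.3 -1.1]
```

Request:
{"method": "apply_moves", "body": {"targets": "0 0 0 0 0.16 0 5;0 0 0 0 0.32 0 5;0 0 0 0 0.32 0.2 5;0 0 0 0 0.32 0.5 5;0 0 0 0 0.32 0.8 5"}}

```text
time: 17.35
tool_pos: [562.1, 100.6, 62.1]
tcp_rot: [-180.0, 0.0, 3.1]
ft_force: [0.5, -0.2, -0.7]
finger_gap: 54.0
```

Request:
{"method": "apply_moves", "body": {"targets": "0 0 0 0 0 0.2 5;0 0 0 0 0 0.4 5;0 0 0 0 0 0.6 5;0 0 0 0 0 0.8 5;0 0 0 0 0 0.8 5"}}

```text
time: 17.85
tool_pos: [561.9, 100.7, 53.9]
tcp_rot: [180.0, 0.0, 3.2]
ft_force: [0.4, 0.4, -1.5]
finger_gap: 53.8
```

Request:
{"method": "apply_moves", "body": {"targets": "0 0 0 0 0 0.2 5;0 0 0 0 0 0.4 5;0 0 0 0 0 0.6 5;0 0 0 0 0 0.8 5;0 0 0 0 0 0.8 5"}}

```text
time: 18.35
tool_pos: [561.8, 100.6, 45.9]
tcp_rot: [180.0, 0.0, 3.1]
ft_force: [-0.5, -0.0, 0.0]
finger_gap: 53.8
```

Request:
{"method": "apply_moves", "body": {"targets": "0 0 0 0 0 0.1 5;0 0 0 0 0 0.2 5;0 0 0 0 0 0.25 5;0 0 0 0 0 0.25 5;0 0 0 0 0 0.25 5"}}

```text
time: 18.85
tool_pos: [562.2, 100.7, 43.8]
tcp_rot: [-180.0, -0.0, 3.2]
ft_force: [-0.6, -0.4, -0.4]
finger_gap: 54.0
```

Request:
{"method": "apply_moves", "body": {"targets": "0 0 0 0 0 0.05 5;0 0 0 0 0 0.1 5;0 0 0 0 0 0.15 5;0 0 0 0 0 0.15 5;0 0 0 0 0 0.15 5"}}

```text
time: 19.35
tool_pos: [562.3, 100.7, 42.9]
tcp_rot: [180.0, -0.0, 3.2]
ft_force: [-2.8, -0.8, 5.6]
finger_gap: 54.1
```

Request:
{"method": "apply_moves", "body": {"targets": "0 0 0 0 0 0.05 5;0 0 0 0 0 0.1 5;0 0 0 0 0 0.15 5;0 0 0 0 0 0.15 5;0 0 0 0 0 0.15 5"}}

```text
time: 19.85
tool_pos: [562.4, 100.7, 42.7]
tcp_rot: [180.0, -0.0, 3.2]
ft_force: [-9.4, -0.5, 17.5]
finger_gap: 54.6
```

Request:
{"method": "apply_moves", "body": {"targets": "0 0 0 0 0 -0.08 5;0 0 0 0 0 -0.12 5;0 0 0 0 0 -0.12 5.8;0 0 0 0 0 -0.12 6.4;0 0 0 0 0 -0.12 7"}}

```text
time: 20.35
tool_pos: [562.1, 100.7, 41.8]
tcp_rot: [-180.0, 0.0, 3.2]
ft_force: [0.5, 0.4, 0.8]
finger_gap: 69.8
```

Request:
{"method": "apply_moves", "body": {"targets": "0 0 0 0 0 -0.12 7;0 0 0 0 0 -3 7.5;0 0 0 0 0 -7 8.5;0 0 0 0 0 -9 8.5;0 0 0 0 0 -9.8 8.5"}}

```text
time: 20.85
tool_pos: [564.0, 100.8, 143.2]
tcp_rot: [-180.0, -0.3, 3.2]
ft_force: [0.5, 0.1, -0.2]
finger_gap: 85.1
```

Request:
{"method": "apply_moves", "body": {"targets": "0 0 0 0 0 0 8.5;0 0 0 0 0 0 8.5;0 0 0 0 0 0 8.5;0 0 0 0 0 0 8.5;0 0 0 0 0 0 8.5"}}

```text
time: 21.35
tool_pos: [561.6, 100.6, 138.9]
tcp_rot: [180.0, 0.1, 3.1]
ft_force: [0.5, -0.4, -0.4]
finger_gap: 84.9
```

```bash
python3 - <<'E'
from h import *
c=cmdpose("0 0 .32 .8;0 0 0 .8;0 0 0 .8;0 0 0 .25;0 0 0 .15;0 0 0 .15;0 0 0 -.12;0 0 0 -9.8"); print(c)
s,im,_=look("w8","wrist"); print(s["time"],s["tool_pos"],s["tcp_rot"],s["ft_force"])
cv2.imwrite("pics/w8c.png",cv2.resize(im[110:300,150:350],(632,600),interpolation=cv2.INTER_CUBIC)[:,:,::-1])
plan((603,-143,140,0),s=c)
E
```

```text
{'tool_pos': array([562.15551375, 100.6564666 , 139.992     ]), 'tcp_rot': array([180.        ,   0.        ,   3.15096401])}
21.35 [561.56905661 100.58330447 138.91831921] [1.79995610e+02 9.90364617e-02 3.14955651e+00] [ 0.54777542 -0.40770014 -0.35793192]
[-0.    -0.     0.027] [ 1.37 12.28 -0.  ] -> [582.6 -21.2 140. ] 1.6
[ 0.    -0.     0.027] [ 1.71 12.23 -0.  ] -> [ 603. -143.  140.] 0.0
```

View pics/w8c.png

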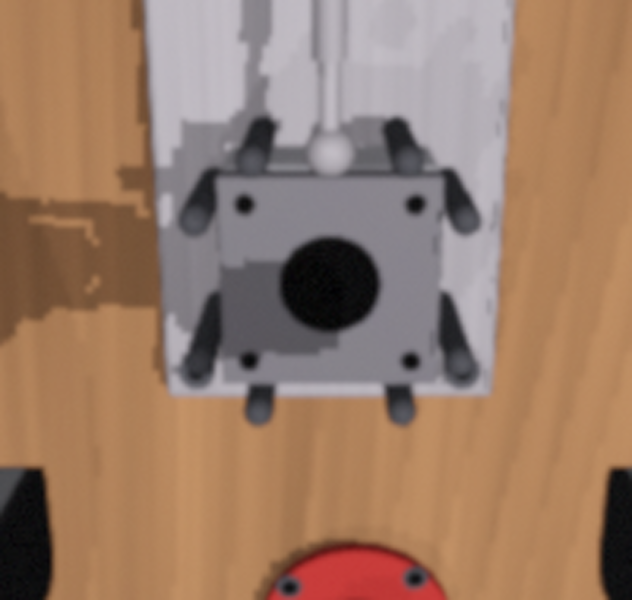

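Request:
{"method": "apply_moves", "body": {"targets": "0 0 0 0.3 2.5 0 8.5;0 0 0 0.6 5 0 8.5;0 0 0 0.9 7.5 0 8.5;0 0 0 1.2 10 0 7;0 0 0 1.4 12.3 0 5"}}

```text
time: 21.9
tool_pos: [583.0, -22.5, 139.8]
tcp_rot: [180.0, 0.0, 3.1]
ft_force: [0.6, -0.0, 0.3]
finger_gap: 58.4
```

Request:
{"method": "apply_moves", "body": {"targets": "0 0 0 0.4 3 0 5;0 0 0 0.8 6 0 5;0 0 0 1.2 9 1 5;0 0 0 1.4 12 2 5;0 0 0 1.4 12.3 2 5"}}

```text
time: 22.4
tool_pos: [602.6, -146.5, 118.0]
tcp_rot: [180.0, 0.1, 3.0]
ft_force: [-0.6, 0.5, -0.3]
finger_gap: 50.0
```

Request:
{"method": "apply_moves", "body": {"targets": "0 0 0 0 0 0 5;0 0 0 0 0 0 5;0 0 0 0 0 0 5;0 0 0 0 0 0 5;0 0 0 0 0 0 5"}}

```text
time: 22.9
tool_pos: [603.9, -142.7, 120.4]
tcp_rot: [180.0, -0.0, 3.2]
ft_force: [0.2, -0.5, -0.5]
finger_gap: 50.0
```

```bash
python3 - <<'E'
from h import *
c=cmdpose(); P=campose("wrist",c)
p8=infix(P,c,[(252,160),(408,160),(194,218),(466,220),(198,368),(460,365),(259,412),(401,412)],54,(110,150),3.16); print("nest rel",p8.mean(0), c["tool_pos"])
c=cmdpose("0 1.4 12.3 0;0 1.4 12.3 2"); print(c)
s,im,_=look("w9","wrist"); print(s["time"],s["tool_pos"],s["tcp_rot"],s["ft_force"])
P=campose("wrist",c); T=R.from_euler("xyz",c["tcp_rot"],degrees=True)
rc=pj(P,[[603,-143,8]])[0]; k,m=comp(im,rc,30,30); o=outline(P,m,8); e=cv2.fitEllipse(cv2.convexHull(o)); mc=cv2.minEnclosingCircle(o)
print(rc,k,e,mc)
for q in (e[0],mc[0]): print("in tool",T.inv().apply([*(np.array(q)-c["tool_pos"][:2]),0]))
for d in place_of("wrist","cover")[:3]: print(d)
E
```

```text
nest rel [  2.0089359    0.61235924 -85.992     ] [562.15551375 100.6564666  139.992     ]
{'tool_pos': array([ 603.63505959, -143.43254847,  119.992     ]), 'tcp_rot': array([180.        ,   0.        ,   3.15096401])}
22.9 [ 603.88392495 -142.7124593   120.39513544] [ 1.79990322e+02 -3.32285485e-02  3.21301294e+00] [ 0.21086517 -0.48789272 -0.53593132]
[192.43122594 250.88410378] [185. 180. 187.] ((604.0449829101562, -143.72613525390625), (64.29835510253906, 64.72727966308594), 159.643310546875) ((604.1672973632812, -143.70870971679688), 32.49531936645508)
in tool [3.93166011e-01 3.15675181e-01 3.86590599e-17]
in tool [5.16253375e-01 3.04999244e-01 3.73516348e-17]
{'at': [192.1, 251.8], 'confidence': 0.58}
{'at': [63.4, 236.0], 'confidence': 0.58}
```

Request:
{"method": "apply_moves", "body": {"targets": "0 0 0 0 0 4 5;0 0 0 0 0 8 5;0 0 0 0 0 9.8 5;0 0 0 0 0 10.6 5;0 0 0 0 0 10.8 5"}}

```text
time: 23.5
tool_pos: [603.1, -143.2, 11.2]
tcp_rot: [-180.0, 0.1, 3.2]
ft_force: [-0.3, 0.7, -0.4]
finger_gap: 50.2
```

Request:
{"method": "apply_moves", "body": {"targets": "0 0 0 0 0 0 4;0 0 0 0 0 0 3.4;0 0 0 0 0 0 2.2;0 0 0 0 0 0 2.2;0 0 0 0 0 0 2.2", "force": 60}}

```text
time: 24.0
tool_pos: [605.1, -143.9, 14.3]
tcp_rot: [179.9, -0.2, 3.1]
ft_force: [-1.1, -0.5, 5.3]
finger_gap: 25.1
```

```bash
python3 - <<'E'
from h import *
c=cmdpose("0 0 0 10.8"); print(c); p=c["tool_pos"]
plan((p[0],p[1],130,3.15),(562.1,101.5,130,3.15),(562.1,101.5,80,3.15),s=c)
E
```

```text
{'tool_pos': array([ 603.63505959, -143.43254847,   11.992     ]), 'tcp_rot': array([180.        ,   0.        ,   3.15096401])}
[ 0. -0.  0.] [  0.    0.  -11.8] -> [ 603.6 -143.4  130. ] 3.2
[0. 0. 0.] [ -1.4  -12.34  -0.  ] -> [582.9 -21.  130. ] 3.2
[0. 0. 0.] [ -1.4  -12.34  -0.  ] -> [562.1 101.5 130. ] 3.2
[0. 0. 0.] [-0. -0.  5.] -> [562.1 101.5  80. ] 3.2
```

Request:
{"method": "apply_moves", "body": {"targets": "0 0 0 0 0 -1 2.2;0 0 0 0 0 -4 2.2;0 0 0 0 0 -8 2.2;0 0 0 0 0 -11 2.2;0 0 0 0 0 -11.8 2.2"}}

```text
time: 24.5
tool_pos: [606.5, -144.3, 135.9]
tcp_rot: [179.8, -0.4, 3.2]
ft_force: [1.4, -1.0, -0.9]
finger_gap: 24.9
```

Request:
{"method": "apply_moves", "body": {"targets": "0 0 0 -0.2 -2 0 2.2;0 0 0 -0.5 -4.5 0 2.2;0 0 0 -0.8 -7 0 2.2;0 0 0 -1.1 -9.7 0 2.2;0 0 0 -1.4 -12.3 0 2.2"}}

```text
time: 25.0
tool_pos: [580.9, -19.3, 127.5]
tcp_rot: [-179.9, 0.2, 3.2]
ft_force: [0.1, 1.0, -2.6]
finger_gap: 24.7
```

Request:
{"method": "apply_moves", "body": {"targets": "0 0 0 -0.3 -3 0 2.2;0 0 0 -0.6 -6 0 2.2;0 0 0 -0.9 -8.5 0 2.2;0 0 0 -1.2 -10.7 0 2.2;0 0 0 -1.4 -12.3 0 2.2"}}

```text
time: 25.5
tool_pos: [560.0, 102.7, 127.8]
tcp_rot: [-180.0, 0.2, 3.2]
ft_force: [0.1, -0.1, -3.3]
finger_gap: 25.4
```

Request:
{"method": "apply_moves", "body": {"targets": "0 0 0 0 0 1.5 2.2;0 0 0 0 0 3 2.2;0 0 0 0 0 4.5 2.2;0 0 0 0 0 5 2.2;0 0 0 0 0 5 2.2"}}

```text
time: 26.0
tool_pos: [560.9, 99.8, 77.9]
tcp_rot: [180.0, 0.2, 3.1]
ft_force: [-0.2, -0.2, -2.3]
finger_gap: 25.0
```

```bash
python3 - <<'E'
from h import *
c=cmdpose("0 0 0 -11.8;0 -1.4 -12.3 0;0 -1.4 -12.3 0;0 0 0 5"); print(c)
s,im,_=look("w10","wrist"); print(s["time"],s["tool_pos"],s["tcp_rot"],s["ft_force"],s["finger_gap"])
cv2.imwrite("pics/w10c.png",cv2.resize(im[150:340,150:350],None,fx=3.15,fy=3.15,interpolation=cv2.INTER_CUBIC)[:,:,::-1])
E
```

```text
{'tool_pos': array([562.15551375, 100.6564666 ,  79.992     ]), 'tcp_rot': array([180.        ,   0.        ,   3.15096401])}
26.0 [560.85784393  99.82188294  77.8840184 ] [179.98881069   0.20138518   3.09097728] [-0.20771405 -0.22126853 -2.25221974] 25.044692490975
```

View pics/w10c.png

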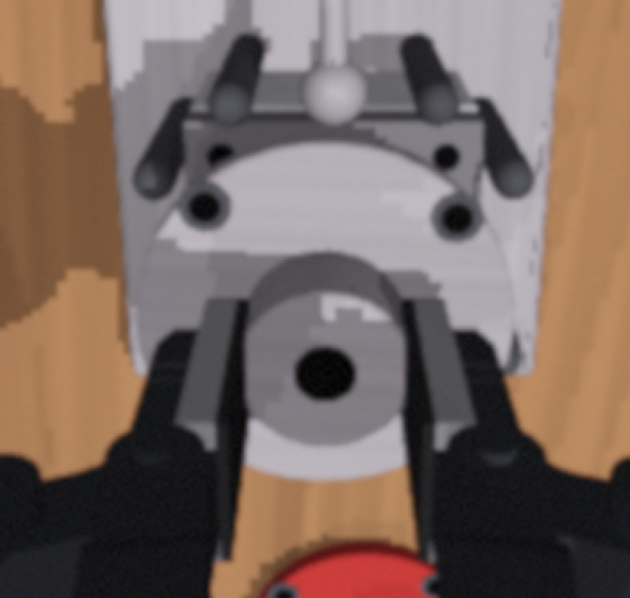

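```bash
python3 - <<'E'
from h import *
from scipy.optimize import least_squares
c=cmdpose(); P=campose("wrist",c); T=R.from_euler("xyz",c["tcp_rot"],degrees=True); sc=3.15; off=(150,150)
p=infix(P,c,[(231,102),(441,100),(153,178),(514,178)],54,off,sc); print(np.round(p,2),"nest",p[:,0].mean(),(p[:,1]-[33,33,18.6,18.6]).mean())
t=np.linspace(0,2*np.pi,361)
def ext(x,y,z,r):
    b=np.c_[x+r*np.cos(t),y+r*np.sin(t),0*t+z]; u=((pj(P,c["tool_pos"]+T.apply(b*[1,-1,-1]))-off)[:,::-1]+.5)*sc-.5
    return [u[:,0].min(),u[:,0].max(),u[:,1].min(),u[:,1].max()]
def res(v,o=1):
    x,y,h=v; return np.array(ext(x,y,8-h,33)+ext(x,y,24-h,14))-[138,516,141,479,246,406,290,445]
o=least_squares(res,[0,0,14]); print(o.x,np.round(o.fun,1))
E
```

```text
[[-15.99  34.74 -25.99]
 [ 22.08  35.11 -25.99]
 [-30.98  20.02 -25.99]
 [ 36.26  20.01 -25.99]] nest 2.841862516347799 1.6696747088292003
[ 1.29487431 -0.30663457 16.72074194] [ 0.7 -1.9  1.9 -1.8 -6.7  7.8  1.2 -1.6]
```

```bash
python3 - <<'E'
from h import *
from scipy.optimize import least_squares
c=cmdpose(); c["tool_pos"]=np.array([560.9,99.8,77.6]); P=campose("wrist",c); T=R.from_euler("xyz",c["tcp_rot"],degrees=True); sc=3.15; off=(150,150)
p=infix(P,c,[(231,102),(441,100),(153,178),(514,178)],54,off,sc); print(np.round(p,2),"nest",p[:,0].mean(),(p[:,1]-[33,33,18.6,18.6]).mean())
t=np.linspace(0,2*np.pi,361)
def ext(x,y,z,r):
    b=np.c_[x+r*np.cos(t),y+r*np.sin(t),0*t+z]; u=((pj(P,c["tool_pos"]+T.apply(b*[1,-1,-1]))-off)[:,::-1]+.5)*sc-.5
    return [u[:,0].min(),u[:,0].max(),u[:,1].min(),u[:,1].max()]
def res(v):
    x,y,h=v; return (np.array(ext(x,y,8-h,33)+ext(x,y,24-h,14))-[138,516,141,479,246,406,290,445])[[0,1,2,3,6,7]]
o=least_squares(res,[0,0,14]); print(o.x,np.round(o.fun,1))
# nest in commanded coordinates, per disc
d=np.array([p[:,0].mean(),(p[:,1]-[33,33,18.6,18.6]).mean()])-o.x[:2]; print("move x,y",d)
s=sense(); print(s["time"],s["tool_pos"],s["ft_force"])
E
```

```text
[[-15.75  35.43 -23.6 ]
 [ 21.78  35.8  -23.6 ]
 [-30.53  20.92 -23.6 ]
 [ 35.76  20.91 -23.6 ]] nest 2.815571942866674 2.463628295792203
[ 1.39892847  0.4926744  15.30486945] [-0.5  0.5  0.1 -0.5  0.8 -0.4]
move x,y [1.41664348 1.9709539 ]
26.05 [561.74275072  99.98793121  79.13818968] [-0.33439363  0.23711811 -1.80365657]
```

Request:
{"method": "apply_moves", "body": {"targets": "0 0 0 0 -0.1 0 2.2;0 0 0 0 -0.1 0.1 2.2;0 0 0 0 -0.1 0.3 2.2;0 0 0 0 -0.1 0.5 2.2;0 0 0 0 -0.1 0.6 2.2"}}

```text
time: 26.55
tool_pos: [562.0, 101.7, 73.8]
tcp_rot: [180.0, 0.0, 3.2]
ft_force: [0.9, -0.0, -1.4]
finger_gap: 24.9
```

Request:
{"method": "apply_moves", "body": {"targets": "0 0 0 0 0 0.1 2.2;0 0 0 0 0 0.2 2.2;0 0 0 0 0 0.3 2.2;0 0 0 0 0 0.4 2.2;0 0 0 0 0 0.4 2.2"}}

```text
time: 27.05
tool_pos: [562.2, 101.6, 70.0]
tcp_rot: [180.0, -0.0, 3.1]
ft_force: [0.6, -0.8, -1.0]
finger_gap: 24.6
```

Free of the noses so far; continue down slowly.

Request:
{"method": "apply_moves", "body": {"targets": "0 0 0 0 0 0.1 2.2;0 0 0 0 0 0.2 2.2;0 0 0 0 0 0.3 2.2;0 0 0 0 0 0.35 2.2;0 0 0 0 0 0.35 2.2"}}

```text
time: 27.55
tool_pos: [561.8, 101.7, 66.2]
tcp_rot: [-180.0, 0.0, 3.1]
ft_force: [-0.1, -1.2, -2.6]
finger_gap: 25.3
```

Request:
{"method": "apply_moves", "body": {"targets": "0 0 0 0 0 0.05 2.2;0 0 0 0 0 0.1 2.2;0 0 0 0 0 0.15 2.2;0 0 0 0 0 0.15 2.2;0 0 0 0 0 0.15 2.2"}}

```text
time: 28.05
tool_pos: [562.1, 101.7, 65.0]
tcp_rot: [-180.0, -0.0, 3.2]
ft_force: [0.9, -0.6, -2.6]
finger_gap: 25.1
```

Request:
{"method": "apply_moves", "body": {"targets": "0 0 0 0 0 0.05 2.2;0 0 0 0 0 0.1 2.2;0 0 0 0 0 0.15 2.2;0 0 0 0 0 0.15 2.2;0 0 0 0 0 0.15 2.2"}}

```text
time: 28.55
tool_pos: [562.2, 101.7, 64.3]
tcp_rot: [180.0, -0.0, 3.2]
ft_force: [-2.9, -0.9, 4.8]
finger_gap: 24.8
```

Request:
{"method": "apply_moves", "body": {"targets": "0 0 0 0 0 0.05 2.2;0 0 0 0 0 0.1 2.2;0 0 0 0 0 0.1 2.2;0 0 0 0 0 0.1 2.2;0 0 0 0 0 0.1 2.2"}}

```text
time: 29.05
tool_pos: [562.3, 101.7, 64.2]
tcp_rot: [180.0, -0.0, 3.2]
ft_force: [-7.5, -2.1, 12.4]
finger_gap: 25.3
```

Request:
{"method": "apply_moves", "body": {"targets": "0 0 0 0 0 -0.08 2.2;0 0 0 0 0 -0.14 2.2;0 0 0 0 0 -0.14 3;0 0 0 0 0 -0.14 4;0 0 0 0 0 -0.14 5"}}

```text
time: 29.55
tool_pos: [562.2, 101.8, 63.8]
tcp_rot: [-180.0, -0.0, 3.2]
ft_force: [0.2, 0.7, 0.6]
finger_gap: 49.6
```

Request:
{"method": "apply_moves", "body": {"targets": "0 0 0 0 0 0 5;0 0 0 0 0 -2 5;0 0 0 0 0 -4 5;0 0 0 0 0 -6 7;0 0 0 0 0 -7.6 8.5"}}

```text
time: 30.05
tool_pos: [562.5, 101.7, 141.2]
tcp_rot: [-180.0, -0.1, 3.2]
ft_force: [0.1, -0.4, -0.4]
finger_gap: 76.7
```

Request:
{"method": "apply_moves", "body": {"targets": "0 0 0 0 1 0 8.5;0 0 0 0 2 0 8.5;0 0 0 0 2 0 8.5;0 0 0 0 2 0 8.5;0 0 0 0 2 0 8.5"}}

```text
time: 30.55
tool_pos: [562.6, 81.6, 138.9]
tcp_rot: [-180.0, 0.1, 3.1]
ft_force: [0.0, -0.8, 0.1]
finger_gap: 84.9
```

```bash
python3 - <<'E'
from h import *
c=cmdpose("0 0 -.1 .6;0 0 0 .4;0 0 0 .35;0 0 0 .15;0 0 0 .15;0 0 0 .1;0 0 0 -.14;0 0 0 -7.6;0 0 2 0"); print(c)
s,im,_=look("w11","wrist"); print(s["time"],s["tool_pos"],s["tcp_rot"],s["ft_force"],s["finger_gap"])
P=campose("wrist",c)
for q in("zero_mark","pointer_tip","dial_axis"):
    for d in place_of("wrist",q)[:2]: print(q,d)
cv2.imwrite("pics/w11c.png",cv2.resize(im[0:230,150:350],None,fx=2.6,fy=2.6,interpolation=cv2.INTER_CUBIC)[:,:,::-1])
E
```

```text
{'tool_pos': array([563.19988636,  81.68519132, 139.892     ]), 'tcp_rot': array([180.        ,   0.        ,   3.15096401])}
30.55 [562.63211688  81.59366092 138.87461737] [-1.79989480e+02  9.12181447e-02  3.12867652e+00] [ 0.01780403 -0.80727976  0.13910206] 84.90916549437117
pointer_tip {'at': [19.0, 287.5], 'confidence': 0.7}
dial_axis {'at': [18.3, 252.2], 'confidence': 0.94}
```

View pics/w11c.png

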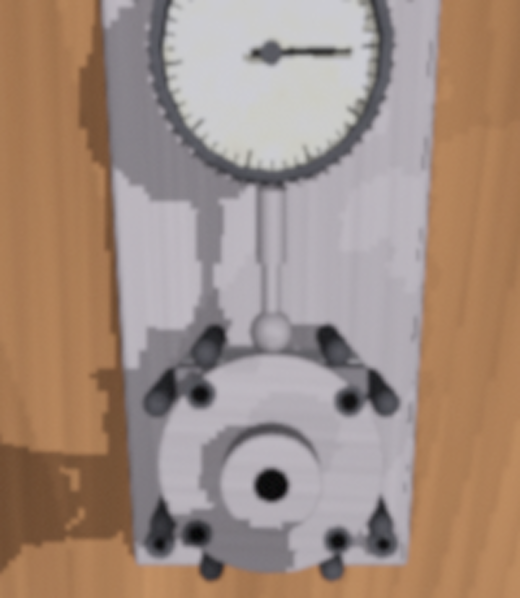

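```bash
python3 - <<'E'
from h import *
c=cmdpose(); P=campose("wrist",c)
a=bp(P,(18.3,252.2),69); t=bp(P,(19,287.5),69); print(a,t,t-a)
F=R.from_euler("z",3.16,degrees=True).apply([0,105,0]); print("from nest",np.array([562.1,101.5,0])+F)
plan((a[0]-1,a[1],140,3.15),s=c)
E
```

```text
[556.94503817 207.65217986  69.        ] [578.58769022 208.46680456  69.        ] [21.64265205  0.8146247   0.        ]
from nest [556.31193293 206.34034662   0.        ]
[ 0. -0.  0.] [-3.000e-02 -1.262e+01 -1.000e-02] -> [555.9 207.7 140. ] 3.2
```

Request:
{"method": "apply_moves", "body": {"targets": "0 0 0 0 -3 0 8.5;0 0 0 0 -6 0 8.5;0 0 0 0 -9 0 8.5;0 0 0 0 -12 0 8.5;0 0 0 0 -12.6 0 8.5"}}

```text
time: 31.25
tool_pos: [555.8, 210.6, 139.9]
tcp_rot: [-179.9, -0.0, 3.3]
ft_force: [0.0, -0.1, 0.0]
finger_gap: 84.9
```

Request:
{"method": "apply_moves", "body": {"targets": "0 0 0 0 0 0 8.5;0 0 0 0 0 0 8.5;0 0 0 0 0 0 8.5;0 0 0 0 0 0 8.5;0 0 0 0 0 0 8.5"}}

```text
time: 31.75
tool_pos: [556.5, 206.7, 140.0]
tcp_rot: [180.0, -0.0, 3.1]
ft_force: [-0.2, -0.3, 0.3]
finger_gap: 85.2
```

```bash
cat >> h.py <<'E'
def dial(im,P,a,z=67,yaw=3.16):
    "unwrap the dial face about world axis a; darkness per angle (fixture sense, deg ccw from +y) in radius bands"
    im=np.ascontiguousarray(im); g=cv2.cvtColor(im,cv2.COLOR_RGB2GRAY).astype(np.float32)
    th=np.arange(-180,180,1.); out={}
    for n,rs in(("outer",np.arange(14,24,.5)),("inner",np.arange(6,14,.5))):
        A,B=np.meshgrid(np.radians(th+yaw+90),rs); X=np.c_[(a[0]+B*np.cos(A)).ravel(),(a[1]+B*np.sin(A)).ravel(),np.full(A.size,z)]
        uv=pj(P,X).astype(np.float32); v=cv2.remap(g,uv[:,1].reshape(A.shape),uv[:,0].reshape(A.shape),cv2.INTER_LINEAR)
        out[n]=v
    return th,out
E
python3 - <<'E'
from h import *
c=cmdpose("0 0 -12.6 0"); print(c)
s,im,_=look("w12","wrist"); print(s["time"],s["tool_pos"],s["tcp_rot"])
P=campose("wrist",c); A={}
for q in("dial_axis","zero_mark","pointer_tip"):
    for d in place_of("wrist",q)[:1]: A[q]=bp(P,d["at"],69 if q=="dial_axis" else 67); print(q,d,A[q])
a=A.get("dial_axis")
# ring outline: dark ring around bright face -> face ellipse
g=cv2.cvtColor(np.ascontiguousarray(im),cv2.COLOR_RGB2GRAY)
for q in("zero_mark","pointer_tip"):
    if q in A: v=A[q]-a; print(q,"fixture angle deg",np.degrees(np.arctan2(v[1],v[0]))-90-3.16,np.hypot(*v[:2]))
th,o=dial(im,P,a)
for n in o:
    d=o[n]; print(n,[(int(t),int(x)) for t,x in zip(th,d.mean(0)) if x<np.median(d.mean(0))-25])
E
```

```text
{'tool_pos': array([556.27404692, 207.49470109, 139.892     ]), 'tcp_rot': array([180.        ,   0.        ,   3.15096401])}
31.75 [556.46983244 206.71506573 139.95621175] [ 1.79995193e+02 -5.36541196e-03  3.08809921e+00]
dial_axis {'at': [208.7, 252.2], 'confidence': 0.85} [556.81408199 208.64226471  69.        ]
zero_mark {'at': [193.1, 271.8], 'confidence': 0.74} [570.64276655 220.99390606  67.        ]
pointer_tip {'at': [210.8, 281.3], 'confidence': 0.67} [578.84583747 207.38318266  67.        ]
zero_mark fixture angle deg -51.389093582843515 18.541724858871152
pointer_tip fixture angle deg -96.4308108807755 22.067703484392936
outer [(-93, 161), (-92, 159), (-91, 156), (-90, 162), (-56, 162), (-55, 147), (-54, 134), (-53, 123), (-52, 117), (-51, 114), (-50, 116), (-49, 121), (-48, 130), (-47, 142), (-46, 155), (73, 159), (74, 155), (75, 153), (76, 152), (77, 152), (78, 151), (79, 151), (80, 150), (81, 150), (82, 151), (83, 151), (84, 151), (85, 151), (86, 150), (87, 150), (88, 149), (89, 149), (90, 149), (91, 149), (92, 147), (93, 145), (94, 142), (95, 141), (96, 143), (97, 146), (98, 149), (99, 151), (100, 151), (101, 151), (102, 151), (103, 151), (104, 152), (105, 152), (106, 152), (107, 152), (108, 151), (109, 150), (110, 150), (111, 150), (112, 150), (113, 151), (114, 151), (115, 150), (116, 149), (117, 149), (118, 150), (119, 150), (120, 151), (121, 151), (122, 151), (123, 151), (124, 151), (125, 151), (126, 151), (127, 151), (128, 150), (129, 147), (130, 145), (131, 143), (132, 143), (133, 146), (134, 149), (135, 152), (136, 154), (137, 155), (138, 157), (139, 159), (140, 161)]
inner [(-100, 127), (-99, 118), (-98, 109), (-97, 100), (-96, 92), (-95, 86), (-94, 84), (-93, 84), (-92, 84), (-91, 85), (-90, 95), (-89, 106), (-88, 116), (-87, 125)]
```

Request:
{"method": "apply_moves", "body": {"targets": "0 0 0 0 0 3 8.5;0 0 0 -0.1 0 6 8.5;0 0 0 -0.1 0 7.5 8.5;0 0 0 -0.1 0 8 8.5;0 0 0 -0.1 0 8.2 8"}}

```text
time: 32.45
tool_pos: [555.3, 207.4, 57.9]
tcp_rot: [180.0, 0.0, 3.1]
ft_force: [0.4, 0.1, 0.5]
finger_gap: 79.9
```

Request:
{"method": "apply_moves", "body": {"targets": "0 0 0 0 0 0 7;0 0 0 0 0 0 6.5;0 0 0 0 0 0 5.2;0 0 0 0 0 0 5.2;0 0 0 0 0 0 5.2", "force": 30}}

```text
time: 32.95
tool_pos: [556.3, 207.7, 59.8]
tcp_rot: [-180.0, -0.1, 3.2]
ft_force: [-2.5, -0.5, 7.1]
finger_gap: 56.4
```

Gripped (56.4 reading, ring 58). Turn clockwise 41°.

Request:
{"method": "apply_moves", "body": {"targets": "0 0 0.07 0 0 0 5.2;0 0 0.15 0 0 0 5.2;0 0 0.23 0 0 0 5.2;0 0 0.31 0 0 0 5.2;0 0 0.36 0 0 0 5.2"}}

```text
time: 33.45
tool_pos: [556.5, 207.7, 59.8]
tcp_rot: [-179.9, -0.1, -17.7]
ft_force: [-0.9, 0.0, 5.8]
finger_gap: 56.1
```

Request:
{"method": "apply_moves", "body": {"targets": "0 0 0.08 0 0 0 5.2;0 0 0.16 0 0 0 5.2;0 0 0.24 0 0 0 5.2;0 0 0.31 0 0 0 5.2;0 0 0.355 0 0 0 5.2"}}

```text
time: 33.95
tool_pos: [556.7, 207.6, 59.8]
tcp_rot: [-179.9, -0.1, -38.0]
ft_force: [0.5, -1.0, 4.5]
finger_gap: 56.2
```

Request:
{"method": "apply_moves", "body": {"targets": "0 0 0 0 0 0 5.2;0 0 0 0 0 0 5.2;0 0 0 0 0 0 6.2;0 0 0 0 0 0 7;0 0 0 0 0 0 8"}}

```text
time: 34.45
tool_pos: [555.0, 207.5, 57.7]
tcp_rot: [180.0, 0.0, -37.8]
ft_force: [-0.6, -1.0, -0.7]
finger_gap: 79.5
```

Request:
{"method": "apply_moves", "body": {"targets": "0 0 0 0 0 0 8.5;0 0 0 0 0 -2 8.5;0 0 0 0 0 -5 8.5;0 0 0 0 0 -7 8.5;0 0 0 0 0 -8.2 8.5"}}

```text
time: 34.95
tool_pos: [556.2, 207.7, 142.1]
tcp_rot: [-179.9, -0.1, -37.8]
ft_force: [-0.2, -0.5, 0.1]
finger_gap: 84.9
```

Request:
{"method": "apply_moves", "body": {"targets": "0 0 0 0 0 0 8.5;0 0 0 0 0 0 8.5;0 0 0 0 0 0 8.5;0 0 0 0 0 0 8.5;0 0 0 0 0 0 8.5"}}

```text
time: 35.45
tool_pos: [554.7, 207.3, 138.8]
tcp_rot: [179.9, 0.1, -37.8]
ft_force: [-0.2, 0.3, 0.1]
finger_gap: 84.7
```

```bash
python3 - <<'E'
from h import *
c=cmdpose("0 -.1 0 8.2;.36 0 0 0;.355 0 0 0;0 0 0 -8.2"); print(c)
s,im,_=look("w13","wrist"); print(s["time"],s["tool_pos"],s["tcp_rot"])
P=campose("wrist",c); A={}
for q in("dial_axis","zero_mark","pointer_tip"):
    for d in place_of("wrist",q)[:1]: A[q]=bp(P,d["at"],69 if q=="dial_axis" else 67); print(q,d,A[q])
a=A.get("dial_axis",np.array([556.8,208.3,69]))
for q in("zero_mark","pointer_tip"):
    if q in A: v=A[q]-a; print(q,np.degrees(np.arctan2(v[1],v[0]))-93.16,np.hypot(*v[:2]))
th,o=dial(im,P,a)
for n in o:
    d=o[n].mean(0); k=(th<-40)&(th>-140); print(n,[(int(t),int(x)) for t,x in zip(th[k],d[k]) if x<np.median(d[k])-25])
rc=np.array(pj(P,[a])[0]).astype(int); print(rc)
cv2.imwrite("pics/w13c.png",cv2.resize(im[max(rc[0]-55,0):rc[0]+55,max(rc[1]-70,0):rc[1]+70],None,fx=5,fy=5,interpolation=cv2.INTER_CUBIC)[:,:,::-1])
E
```

```text
{'tool_pos': array([555.27555875, 207.43973411, 139.892     ]), 'tcp_rot': array([180.        ,   0.        , -37.81551834])}
35.45 [554.6870008  207.26880385 138.79029775] [ 1.79920209e+02  5.97842012e-02 -3.78172205e+01]
dial_axis {'at': [209.0, 252.6], 'confidence': 0.6} [556.82213329 208.26469126  69.        ]
zero_mark {'at': [194.5, 276.0], 'confidence': 0.68} [577.07711188 206.11816635  67.        ]
pointer_tip {'at': [192.8, 276.0], 'confidence': 0.5} [577.86296007 207.18358754  67.        ]
zero_mark -99.209351504349 20.36840020241717
pointer_tip -96.10134147522463 21.068582692985874
outer [(-99, 165), (-98, 147), (-97, 127), (-96, 107), (-95, 91), (-94, 82), (-93, 84), (-92, 95), (-91, 113), (-90, 132), (-89, 151), (-88, 168)]
inner [(-108, 176), (-107, 170), (-106, 164), (-105, 157), (-104, 149), (-103, 140), (-102, 131), (-101, 121), (-100, 112), (-99, 103), (-98, 96), (-97, 92), (-96, 91), (-95, 95), (-94, 102), (-93, 112), (-92, 123), (-91, 135), (-90, 146), (-89, 156), (-88, 165), (-87, 173)]
[208 252]
```

View pics/w13c.png

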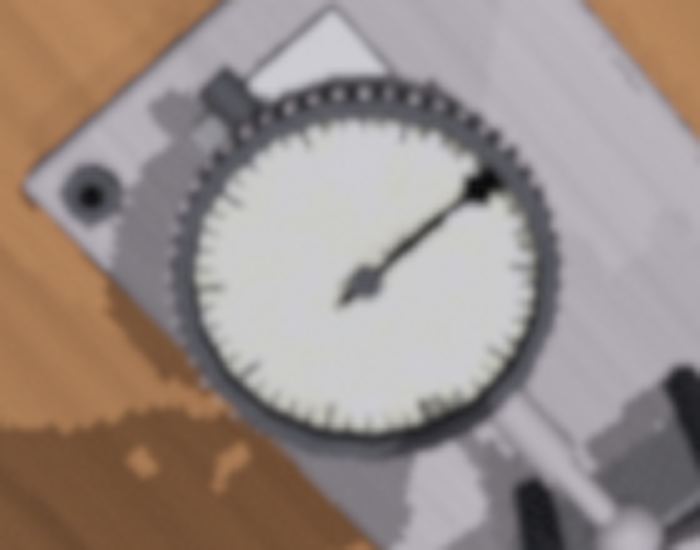

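```bash
python3 -c "
from h import *
s=sense(); print(s['time'],s['ft_force'],s['finger_gap']); print(hand_in())"
```

```text
35.65 [ 0.55370559 -0.92202358 -0.85297798] 85.16109195563568
the job is handed in; nothing more can be done
None
```

I stacked the body, spacer and silver cover in the nest, each lowered gently and let go in turn. I then turned the bezel about 41° clockwise and handed the job in at 35.7 s. I worked around the red cover and the green plate and never gripped or moved them.

- **Stack:** Wrist pictures taken after each part was released showed it square between the pins. Seated height was judged from the pictures and from contact force when lowering, not measured directly. The spacer and cover gave a clear contact. The body gave none, so I let it go at the height where its underside should reach the plate.
- **Gauge:** The last picture shows the zero mark on the pointer's line. My scan of the dial puts the mark at about -94° and the pointer at about -93° to -96°. The networks' separate detections were 3° apart. Both are inside the 7° limit.
- **Robot:** It stood about 70 mm clear above the gauge with its jaws open, and the wrist force was only noise.
- **Disagreements:**
  - Wrist-camera positions of held parts differed by 1 to 3 mm from the positions seen before gripping, and the parts sat about 4 mm lower in the fingers than planned. I corrected both at the hover above the nest.
  - The body went in with about 5 N of side force. I shifted it 0.7 mm, and about 3 N remained until I let it go.

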